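# Open storage box under the stall's low display riser

## Robot

A 6-joint arm with a two-finger parallel gripper is mounted at the origin on the work surface. World frame = base frame: x ahead of the robot, y to its left, z up, the work surface at z = 0. Lengths are in m, angles in rad, forces in N, time in s.
With the tool pointing down it reaches from about 0.375 to 0.9 m from the base axis. Payload 3.1 kg.
Tool frame: the origin (TCP) lies at the very end of the fingers, on their centre line; the grasp point (between the pads) lies 19 mm behind it; z points along the fingers, y is the line along which they close (so a half turn about z gives the same grasp; the last joint's range is limited). The gripper opens to 87 mm and grips with 3 to 60 N. Pads are 19 mm wide; open, the fingers measure 117 mm over their backs; the gripper's body (75 mm by 190 mm) begins 51 mm behind the grasp point.
Start: joints at [0.929, 0.527, 1.433, -0, 1.181, -0.178], TCP at [0.279, 0.559, 0.223] pointing down, gripper open.
Joint ranges: [-3.08, 3.08], [-0.75, 2.2], [0.22, 2.44], [-1.43, 4.57], [0, 2.65], [-2.85, 2.85]. Speed limits (rad/s): [2.79, 2.79, 3.14, 3.14, 3.14, 3.14].

## Interface

Orientations are given as a unit quaternion [x, y, z, w].
In Python, from rig import robot gives the robot as it stands. The module is installed in compiled form; this text tells all that it offers.
- The arm moves only by the tool servo_tool, never from a script. Its argument "rows" is one flat list of numbers, 5 for each row, row after row: the closure, from -1 (fully open) to 1 (shut), so that 0 is half open, then the shift along the tool's x, y, z in m, then the turn about the tool's z in degrees. A call has 1 to 5 rows; each row shifts and turns the commanded pose from where the row before left it, along the tool's axes as they then stand; what a row does not reach is not made up. A row lasts 1/12 s, in which the tool goes at most 41.7 mm and 7.16 degrees, less where a joint would pass 70% of its speed; a pose out of reach is approached as far as the arm can. A call with a gripper value outside its range is refused whole. The fingers move at their own pace and stop on an object; "newtons" is the grip in N (left out, the last holds). Time passes only in rows, so rows that do not move let the fingers close. It gives the time, the measured TCP pose, the force, the opening and the grip force at its end, in the units of the state.
- robot.get_obs(): the state, without advancing time (a new reading comes with each control period).
- robot.camera(name): name is "side" or "top" or "wrist"; returns a dict with "pixels" (420x560x3 uint8, red, green, blue), "intrinsics" (3x3 intrinsics, pixels), "rvec" (rotation vector, rad) and "tvec" (3), from world to camera coordinates, as OpenCV has them; the wrist camera has in their place "mount" (4x4, takes a point from camera to tool coordinates, whose origin is the TCP and whose axes are the flange's). Camera axes: x right, y down, z forward; pixel columns grow to the right and rows downward; lengths in m; the calibration is good to about 2 mm. The wrist camera is an equidistant fisheye: a pixel r from the principal point sees the ray r / f radians off the axis. A picture is of the moment at which its call begins: read the wrist's pose just before it. There is no depth.
- robot.hand_in(): hands the job in; it is judged then, once.
Trained networks look in a picture, given as the dict that the camera call returned (one of the last four; its "shot" number tells which), for a name from the list of things; names that differ only in an ending like _2 or _b are one class to them, and where a whole thing is asked for, a point or a joint stands for the part that bears it (a point fixed in the world has none). Each returns a list of dicts, best first, with "score" (0 to 1); they miss things now and then, are a little off and sometimes report something else, mostly with a low value. They report only what shows in the picture. A call takes as long as a camera call. They do not tell look-alikes from the thing itself.
- robot.spot_in(picture, query): "at" ([x, y, z] in m, in world coordinates, good to about 4 mm: the middle of the surface that is visible of it).
- robot.outline_of(picture, query): "region" (420x560 bool, what is visible of it).
- robot.place_of(picture, query): "at" ([x, y, z] in m, in world coordinates, good to about 4 mm: a listed point, or the origin of a listed thing).
The state is a dict: "time": time; "q": joint angles; "joint_velocities": joint speeds; "joint_torque": joint torques, N m; "position": TCP position; "tool_rot": TCP orientation; "ft_force": force on the tool from outside, world axes, zero at the start; "moment": the same for the moment, N m; "grip_width": finger opening in m; "grip_force": force on a finger pad.
Only numpy, scipy, OpenCV 4.12 (cv2) and the standard library are available. Lean on these libraries where they do the work, as an engineer would, in place of code of your own. Each camera call takes 0.05 s, during which the arm holds its last target. There are 200 camera calls.

## Task

Take the loose lid off the white storage box and set it down flat, grip upwards, in the shallow wooden crate. Then slide the open box, upright and lengthwise, under the low clear display shelf, onto the dark mat in the free bay, squarely and all the way back until it meets the low wooden rail. Do not drop the lid, and leave the other box and all the other goods where they are.

Things in the scene. Friction and masses are not known exactly. Their poses are not given: they have to be found in the camera images.
- box: white open-topped rectangular storage box that starts with the lid on it: 120 long (its x) x 66 wide (its y) x 60 tall, walls 4 thick, 0.22 kg give or take a third; origin at the centre of its underside, z up. It stands on the table at one side, in front of the riser.
- lid: loose white lid on that box, 0.09 kg, 40 tall in all. Origin at the centre of its underside. From there up: plug 104 (x) x 50 (y), 0 to 6, loose in the box (4 play all round); plate 128 x 74, 6 to 12; central upright grey grip bar 60 (x) x 14 (y), 12 to 40. On the box its origin is 54 above the table; with it the box is 94 tall, too tall for the shelf.
- crate: shallow open wooden crate fixed on the table, on the other side from the box: outside 166 (x) x 112 (y) x 26 tall, walls and floor 8 thick, inside 150 x 96; origin at the centre of its underside. The lid fits in lengthwise, along the crate's x, with 11 of play on each side; lying in it, the lid's origin is 8 above the table.
- riser: fixed clear shelf: board 170 deep (x) x 330 wide (y), underside 70 and top 80 above the table, wooden end panels 12 thick. Origin on the table under its centre. Front edge (wood strip, open side to the robot) at x=-85; low back rail 20 tall, front face at x=+57. Two bays, no divider, centred y=+75 and -75: one has the mat, one the other box. Pot lids fixed on top at x=45, y=0, dia 72, 104 high.
- mat: dark flat mat, 1 thick, fixed in the free bay, axes parallel to the riser's. Its origin is where the box's origin belongs when home (far end at the rail, near end 22 behind the shelf's front edge). Shelf edge at its x=-82; mat from x=-105 (23 shows before the shelf) to +60, y -45 to 45.
- box2: the other box: same shape as the box (120 x 66 x 60), already home in the other bay, 150 from the mat's centre line, open, without a lid. Leave it alone.
- sauce: leave alone: amber glass bottle, diameter 60, 190 tall, standing; origin under its base
- jar: leave alone: closed glass jar, diameter 72, 90 tall, standing; origin under its base
- can: leave alone: steel can, diameter 66, 100 tall, standing; origin under its base
- mug: leave alone: white mug, diameter 80, 90 tall; origin under its base
- disc: leave alone: round silicone pot lid lying flat near the robot, diameter 90, 16 tall with its button; origin under its centre
- spatula: leave alone: spatula lying flat
There are look-alikes about, which are no part of the job. What is shaped like the lid but blue or green is not meant. What is shaped like the box but turquoise is not meant.

How it is judged:
By the outcome, as a careful person would: the job done as asked, in the order asked, and still so for the second after the job is handed in, with the robot touching nothing.
It also fails if it takes over 72 s, if anything falls off the work surface, if the arm or the gripper's body presses on something with over 40 N, if the wrist force passes 120 N, or if a joint passes its speed limit or range.

## Working session

There is one attempt and no reset: what is moved stays moved. The work goes in short steps, Python scripts to look and compute and a tool call to move; the robot and the scene stay as the last step left them, time stands still between calls to the robot, and variables do not carry over. Pictures are saved under pics/ and viewed, at most 10 in all, crops included, and the job is handed in when it is done.

Besides the shell and the picture viewer there is one more tool, called after "Call:" as name(argument=value, ...) on one line, values as JSON. servo_tool: Moves the arm, as the interface text tells. Its arguments: {"type":"object","properties":{"rows":{"type":"array","items":{"type":"number"}},"newtons":{"type":"number"}},"required":["rows"]}

```bash
mkdir -p pics; cat > h.py <<'E'
import numpy as np, cv2
from scipy.spatial.transform import Rotation as R
from rig import robot
def save(p,n): cv2.imwrite('pics/'+n,p['pixels'][:,:,::-1])
def proj(p,X):
    return cv2.projectPoints(np.float64(X).reshape(-1,1,3),np.float64(p['rvec']),np.float64(p['tvec']),np.float64(p['intrinsics']),None)[0].reshape(-1,2)
def ray_z(p,uv,z):
    Rm=cv2.Rodrigues(np.float64(p['rvec']))[0];c=-Rm.T@np.float64(p['tvec'])
    d=(Rm.T@np.linalg.inv(p['intrinsics'])@np.c_[np.float64(uv).reshape(-1,2),np.ones(np.size(uv)//2)].T).T
    return c+d*((z-c[2])/d[:,2])[:,None]
E
python3 - <<'E'
from h import *
np.set_printoptions(precision=3,suppress=True)
o=robot.get_obs();print(o['position'],o['tool_rot'],o['time'],o['ft_force'])
for c in ['top','side']:
    p=robot.camera(c);save(p,c+'0.png')
    for q in ['box','lid','crate','riser','mat','box2','sauce','jar','can','mug','disc','spatula']:
        print(c,q,[(np.round(d['at'],3),round(d['score'],2),proj(p,d['at']).round().tolist()) for d in robot.place_of(p,q)[:3]])
E
```

```text
[0.279 0.559 0.222] [ 0.229  0.973 -0.001 -0.   ] 0.0 [ 0.01  -0.622 -0.698]
top box [(array([0.322, 0.169, 0.001]), 0.56, [[234.0, 264.0]]), (array([ 0.441, -0.316, -0.002]), 0.44, [[398.0, 234.0]])]
top lid [(array([ 0.441, -0.311,  0.056]), 0.84, [[401.0, 231.0]]), (array([ 0.232, -0.353,  0.   ]), 0.68, [[411.0, 305.0]]), (array([ 0.299, -0.173,  0.004]), 0.59, [[349.0, 278.0]])]
top crate [(array([ 0.443,  0.348, -0.005]), 0.7, [[179.0, 220.0]])]
top riser [(array([0.669, 0.007, 0.002]), 0.62, [[295.0, 155.0]])]
top mat []
top box2 [(array([0.322, 0.169, 0.001]), 0.56, [[234.0, 264.0]]), (array([ 0.441, -0.316, -0.002]), 0.44, [[398.0, 234.0]])]
top sauce [(array([ 0.732,  0.302, -0.003]), 0.63, [[202.0, 131.0]])]
top jar [(array([ 0.664, -0.308,  0.002]), 0.95, [[397.0, 162.0]])]
top can [(array([0.635, 0.294, 0.001]), 0.7, [[202.0, 160.0]])]
top mug [(array([ 0.723, -0.369,  0.001]), 0.81, [[417.0, 145.0]])]
top disc [(array([ 0.362, -0.009,  0.   ]), 0.89, [[295.0, 254.0]])]
top spatula [(array([ 0.618,  0.451, -0.003]), 0.89, [[151.0, 163.0]])]
side box [(array([ 0.441, -0.3
[... 571 characters left out ...]
0.441, -0.309, -0.003]), 0.95, [[386.0, 316.0]]), (array([ 0.655, -0.069, -0.001]), 0.71, [[355.0, 231.0]]), (array([ 0.324,  0.16 , -0.005]), 0.58, [[203.0, 246.0]])]
side sauce [(array([ 0.728,  0.302, -0.003]), 0.76, [[278.0, 182.0]])]
side jar [(array([ 0.655, -0.308,  0.002]), 0.56, [[439.0, 269.0]])]
side can [(array([ 0.634,  0.296, -0.001]), 0.85, [[258.0, 191.0]])]
side mug [(array([ 0.722, -0.366,  0.003]), 0.78, [[476.0, 268.0]])]
side disc [(array([ 0.36 , -0.005,  0.004]), 0.83, [[256.0, 266.0]]), (array([ 0.445,  0.351, -0.003]), 0.52, [[198.0, 205.0]]), (array([0.672, 0.081, 0.   ]), 0.29, [[317.0, 210.0]])]
side spatula [(array([0.62 , 0.453, 0.004]), 0.71, [[224.0, 176.0]])]
```

View pics/top0.png

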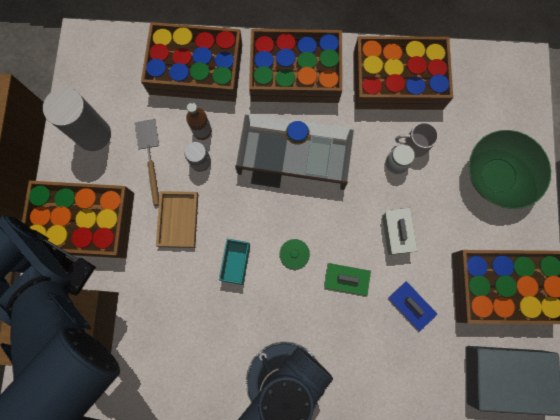

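View pics/side0.png

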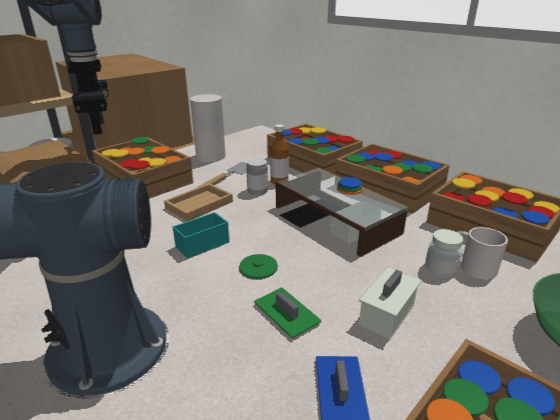

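Candidates in the top picture are the white lid on the white box (401,231), the green lid (348,279), the blue lid (413,305) and the turquoise box (234,264). I choose the white lid on the white box at right. The mat (268,160) is in the left bay, box2 (319,157) is in the right bay, and the crate is at (178,220). Next I fit silhouettes for exact poses and check the choice in a close crop.

```bash
cat > fit.py <<'E'
from h import *
from scipy.optimize import minimize
def cub(x0,x1,y0,y1,z0,z1): return np.array([[x,y,z] for x in(x0,x1) for y in(y0,y1) for z in(z0,z1)])/1000
def sil(p,parts,s,zoff=0):
    x,y,a=s;c,sn=np.cos(a),np.sin(a);m=np.zeros((840,1120),np.uint8)
    for P in parts:
        Q=np.c_[P[:,0]*c-P[:,1]*sn+x,P[:,0]*sn+P[:,1]*c+y,P[:,2]+zoff]
        uv=(proj(p,Q)+.5)*2*16
        cv2.fillConvexPoly(m,cv2.convexHull(uv.astype(np.float32)).round().astype(np.int32),255,cv2.LINE_AA,4)
    return cv2.resize(m,(560,420),interpolation=cv2.INTER_AREA)/255.
def fit(views,parts,s0,zoff=0):
    def f(s):
        t=0
        for p,m in views:
            r=sil(p,parts,s,zoff);t+=1-np.minimum(r,m).sum()/np.maximum(r,m).sum()
        return t/len(views)
    b=None
    for da in(-.2,0,.2):
        s=np.array(s0)+[0,0,da]
        r=minimize(f,s,method='Nelder-Mead',options=dict(initial_simplex=[s,s+[.012,0,0],s+[0,.012,0],s+[0,0,.15]],xatol=1e-4,fatol=1e-4))
        if b is None or r.fun<b.fun:b=r
    return b.x,b.fun
def near(p,q,xy,th=.05):
    # outline whose pixel centroid is nearest the expected point
    e=proj(p,xy)[0];L=robot.outline_of(p,q);best=None
    for d in L:
        ys,xs=np.nonzero(d['region']);k=np.hypot(xs.mean()-e[0],ys.mean()-e[1])
        if best is None or k<best[0]:best=(k,d)
    return None if best is None or best[0]>25 else best[1]['region'].astype(float)
LID=[cub(-64,64,-37,37,6,12),cub(-30,30,-7,7,12,40)]
BOX=[cub(-60,60,-33,33,0,60)]
BL=[cub(-60,60,-33,33,0,54)]+[P+[0,0,.054] for P in LID]
CR=[cub(-83,83,-56,56,0,26)]
MAT=[cub(-105,60,-45,45,0,1)]
E
cat > a.py <<'E'
from fit import *
np.set_printoptions(precision=4,suppress=True)
T=robot.camera('top');S=robot.camera('side')
for nm,q,e,parts,zo,s0 in [('lid','lid',[.44,-.31,.07],LID,.054,[.441,-.31,0.1]),('box','box',[.44,-.31,.03],None,0,[.441,-.31,0.1]),('crate','crate',[.443,.35,.01],CR,0,[.443,.35,0]),('mat','mat',[.65,.08,0],MAT,0,[.67,.08,-.1])]:
    vs={}
    for k,p in(('T',T),('S',S)):
        m=near(p,q,e)
        if m is not None: vs[k]=(p,m)
    for c in ['T','S','TS']:
        v=[vs[k] for k in c if k in vs]
        if len(v)<len(c): continue
        if parts is None:
            for n2,P in(('box',BOX),('boxlid',BL)): print(nm,n2,c,*fit(v,P,s0,zo),v[0][1].sum())
        else: print(nm,c,*fit(v,parts,s0,zo))
a=cv2.resize(T['pixels'][90:340,200:450],None,fx=2.4,fy=2.4,interpolation=cv2.INTER_CUBIC)
b=cv2.resize(S['pixels'][150:370,270:430],None,fx=1,fy=1)
cv2.imwrite('pics/crop1.png',a[:,:,::-1])
E
python3 a.py
```

```text
lid T [ 0.4407 -0.3065  0.168 ] 0.05387534773450764
lid S [ 0.4438 -0.3078  0.153 ] 0.10688650339611305
lid TS [ 0.4412 -0.3073  0.1695] 0.08744645600454881
box box T [ 0.4259 -0.2689 -0.457 ] 0.8660709771577454 156.0
box boxlid T [ 0.422  -0.2635 -0.501 ] 0.8786070502582082 156.0
box box S [ 0.4419 -0.3086  0.1697] 0.5843272069131032 1114.0
box boxlid S [ 0.4417 -0.3086  0.167 ] 0.6247890321888896 1114.0
box box TS [ 0.4424 -0.3071  0.16  ] 0.7403662013436721 156.0
box boxlid TS [ 0.4422 -0.307   0.1546] 0.7656759197431011 156.0
crate T [0.4454 0.3505 0.0383] 0.041307787872267965
crate S [0.4457 0.3495 0.0458] 0.039145985561626295
crate TS [0.4456 0.3501 0.0415] 0.0409439351511125
mat T [ 0.6703  0.0904 -0.0434] 0.760978201191614
mat S [ 0.6707  0.0845 -0.0809] 0.31681959988837194
mat TS [ 0.6706  0.0849 -0.0838] 0.540498069951878
```

View pics/crop1.png

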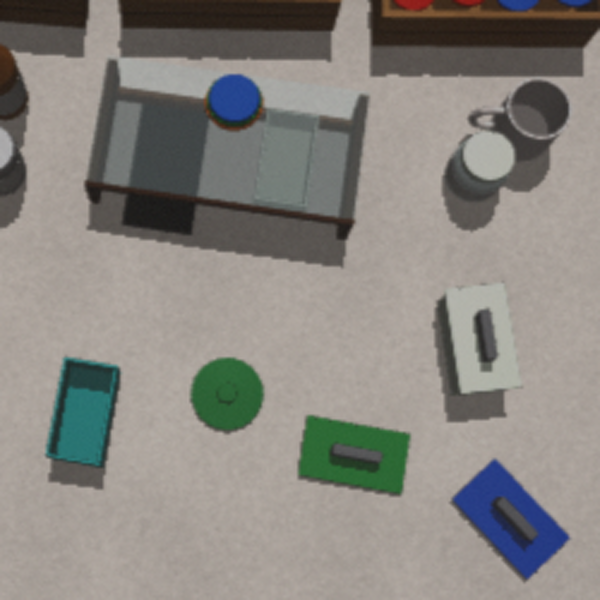

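The crop shows the white lid on the white box at right (crop 483,338), with the green and blue lids and the turquoise box clearly different. The mat is in the left bay (crop 160,190) and box2 in the right bay (290,160). I turn to the lid's yaw and head for it, looking at the crate and riser with the wrist camera on the way.

Call:
servo_tool(rows=[-1,0,0,-0.01,-6,-1,0,0,-0.01,-6,-1,0,0,-0.01,-6,-1,0,0,-0.01,-6,-1,0,0,-0.01,-6])

```text
time: 2.22
position: [0.279, 0.5592, 0.273]
tool_rot: [-0.033, 0.999, -0.0, -0.0]
ft_force: [-0.2, 0.1, -0.4]
grip_width: 0.087
grip_force: 0.0
```

Call:
servo_tool(rows=[-1,0,0,-0.01,-6.2])

```text
time: 2.3
position: [0.2789, 0.5592, 0.283]
tool_rot: [-0.087, 0.996, -0.0, -0.0]
ft_force: [0.0, 0.6, -0.3]
grip_width: 0.0867
grip_force: 0.0
```

```bash
cat >> h.py <<'E'
def yaw(o): 
    e=R.from_quat(o['tool_rot']).as_matrix()[:,0];return np.degrees(np.arctan2(e[1],e[0]))
def go(x,y,z,a=None,o=None):
    "print tool-axis shift to a world TCP target; a = wished tool-x heading in deg"
    o=o or robot.get_obs();M=R.from_quat(o['tool_rot']).as_matrix();d=M.T@(np.array([x,y,z])-o['position'])
    t='' if a is None else round((yaw(o)-a+180)%360-180,2)
    print('pos',np.round(o['position'],4),'yaw',round(yaw(o),2),'shift mm',np.round(d*1000,1),'turn',t,'t',o['time'])
def wcam(): 
    o=robot.get_obs();p=robot.camera('wrist');M=np.eye(4);M[:3,:3]=R.from_quat(o['tool_rot']).as_matrix();M[:3,3]=o['position'];p['T']=M@np.array(p['mount']);return p
def wray(p,uv,z):
    K=np.array(p['intrinsics']);uv=np.float64(uv).reshape(-1,2);n=(uv-[K[0,2],K[1,2]])/[K[0,0],K[1,1]];r=np.linalg.norm(n,axis=1)+1e-9
    d=np.c_[n*(np.sin(r)/r)[:,None],np.cos(r)];d=d@p['T'][:3,:3].T;c=p['T'][:3,3];return c+d*((z-c[2])/d[:,2])[:,None]
def wproj(p,X):
    K=np.array(p['intrinsics']);X=np.float64(X).reshape(-1,3);c=(X-p['T'][:3,3])@p['T'][:3,:3];h=np.linalg.norm(c[:,:2],axis=1)+1e-9;th=np.arctan2(h,c[:,2])
    return c[:,:2]/h[:,None]*th[:,None]*[K[0,0],K[1,1]]+[K[0,2],K[1,2]]
E
python3 - <<'E'
from h import *
go(.40,.36,.28);go(.46,.08,.28);go(.441,-.307,.28,-170.4)
p=robot.camera('wrist');print(np.round(p['mount'],3),p['intrinsics'],robot.get_obs()['q'])
E
```

```text
pos [0.2789 0.5592 0.283 ] yaw -170.02 shift mm [ -84.7 -217.2    3. ] turn  t 2.3
pos [0.2789 0.5592 0.283 ] yaw -170.02 shift mm [ -95.2 -503.3    3. ] turn  t 2.3
pos [0.2789 0.5592 0.283 ] yaw -170.02 shift mm [  -9.4 -881.2    3.1] turn 0.38 t 2.3
[[-0.001 -0.956 -0.294  0.081]
 [ 1.    -0.002  0.001  0.   ]
 [-0.002 -0.294  0.956 -0.162]
 [ 0.     0.     0.     1.   ]] [[325.1922621    0.         272.55736024]
 [  0.         325.1922621  215.63101742]
 [  0.           0.           1.        ]] [ 9.29573250e-01  4.66235961e-01  1.35781468e+00 -8.94956957e-05
  1.31332450e+00 -8.19090791e-01]
```

Call:
servo_tool(rows=[-1,-0.017,-0.039,0,0,-1,-0.017,-0.039,0,0,-1,-0.017,-0.039,0,0,-1,-0.017,-0.039,0,0,-1,-0.017,-0.039,0,0])

```text
time: 2.77
position: [0.3937, 0.3834, 0.2824]
tool_rot: [-0.084, 0.996, 0.0, 0.0]
ft_force: [1.4, -0.3, 0.8]
grip_width: 0.0872
grip_force: 0.0
```

Call:
servo_tool(rows=[-1,0,-0.022,0,0,-1,0,0,0,0])

```text
time: 2.93
position: [0.3981, 0.3592, 0.2822]
tool_rot: [-0.081, 0.997, -0.001, -0.0]
ft_force: [0.3, -0.2, 0.3]
grip_width: 0.0871
grip_force: 0.0
```

```bash
python3 - <<'E'
from h import *
p=wcam();save(p,'w1.png')
d=robot.outline_of(p,'crate');print(len(d))
c,s=np.cos(.0415),np.sin(.0415)
Q=[[.4456+x*c-y*s,.3501+x*s+y*c,.026] for x,y in((-.083,-.056),(.083,-.056),(.083,.056),(-.083,.056))]
print('pred',wproj(p,Q).round(1).tolist())
if d:
    m=d[0]['region'].astype(np.uint8);ct=max(cv2.findContours(m,0,1)[0],key=cv2.contourArea);print(cv2.approxPolyDP(ct,6,True).reshape(-1,2).tolist())
    np.save('m.npy',m)
go(.46,.08,.28);go(.441,-.307,.28,-170.4)
E
```

```text
1
pred [[224.0, 148.1], [215.3, 264.6], [292.6, 273.3], [310.1, 158.0]]
[[224, 146], [214, 263], [290, 272], [308, 156]]
pos [0.3971 0.3628 0.2825] yaw -170.54 shift mm [ -15.5 -289.3    2.3] turn  t 3.0333
pos [0.3971 0.3628 0.2825] yaw -170.54 shift mm [  66.9 -667.9    2.1] turn -0.14 t 3.0333
```

View pics/w1.png

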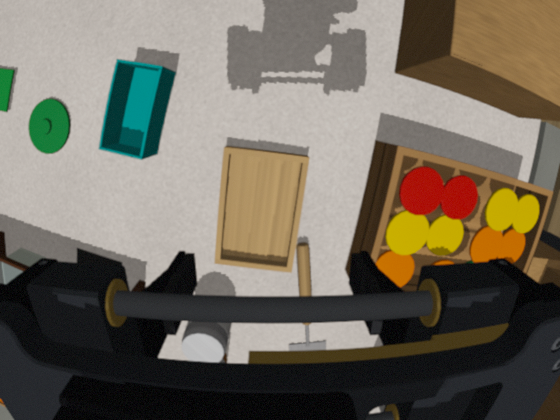

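The wrist picture shows the crate at (262,210), with predicted corners within 2 px of the outline, so the crate pose holds. Next is the riser and mat.

Call:
servo_tool(rows=[-1,-0.007,-0.037,0,0,-1,-0.007,-0.037,0,0,-1,-0.007,-0.037,0,0,-1,-0.007,-0.037,0,0,-1,-0.007,-0.037,0,0])

```text
time: 3.45
position: [0.4627, 0.1871, 0.2826]
tool_rot: [-0.085, 0.996, 0.0, 0.0]
ft_force: [0.1, 0.4, 0.3]
grip_width: 0.0865
grip_force: 0.0
```

Call:
servo_tool(rows=[-1,-0.007,-0.037,0,0,-1,-0.007,-0.037,0,0,-1,-0.007,-0.037,0,0,-1,0,0,0,0])

```text
time: 3.78
position: [0.5055, 0.0768, 0.2828]
tool_rot: [-0.082, 0.997, -0.002, 0.002]
ft_force: [0.9, 0.8, -0.5]
grip_width: 0.087
grip_force: 0.0
```

```bash
python3 - <<'E'
from h import *
p=wcam();save(p,'w2.png');np.savez('w2.npz',T=p['T'],K=p['intrinsics'])
print(robot.place_of(p,'riser'),robot.place_of(p,'mat'))
go(.441,-.307,.28,-170.4)
a=-.085;
E
```

```text
[{'at': [0.6672, 0.0101, 0.0008], 'score': 0.74}] []
pos [0.5018 0.0821 0.2823] yaw -170.33 shift mm [ 125.3 -373.3    1.9] turn 0.07 t 3.9333
```

View pics/w2.png

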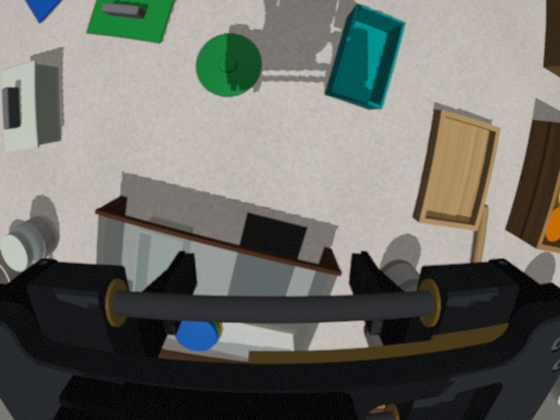

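The wrist picture shows the mat's front corners at (247,213) and (307,228), and the shelf's front strip running from (97,211) to (340,272).

```bash
python3 - <<'E'
from h import *
np.set_printoptions(precision=4,suppress=True)
z=np.load('w2.npz');p=dict(T=z['T'],intrinsics=z['K'])
im=cv2.imread('pics/w2.png');g=im.max(2)
sub=(g<45).astype(np.uint8);sub[:200]=0;sub[265:]=0;sub[:,:225]=0;sub[:,325:]=0
n,l,st,_=cv2.connectedComponentsWithStats(sub);k=1+np.argmax(st[1:,4]);m=(l==k).astype(np.uint8)
print(st[k]);c=max(cv2.findContours(m,0,1)[0],key=cv2.contourArea);print(cv2.approxPolyDP(c,4,True).reshape(-1,2).tolist())
# front edge of mat: topmost dark pixel by column
cols=np.arange(252,303);f=np.array([[u,np.argmax(m[:,u])-.5] for u in cols])
W=wray(p,f,.001);A=np.polyfit(W[:,1],W[:,0],1);print('mat front edge x=%.4f*y+%.4f'%tuple(A),'yaw',-np.arctan(A[0]))
for uv in [(247,213),(307,228)]: print('mat corner',wray(p,uv,.001))
for uv in [(97,211),(340,272)]: print('strip top end',wray(p,uv,.08))
for uv in [(127,198),(328,249)]: print('panel foot',wray(p,uv,.0))
E
```

```text
[ 225  214   92   51 2152]
[[225, 243], [316, 264], [296, 259], [304, 227], [252, 214], [241, 243]]
mat front edge x=0.0966*y+0.5582 yaw -0.09627872905057601
mat corner [[0.5636 0.0493 0.001 ]]
mat corner [[0.5719 0.1382 0.001 ]]
strip top end [[ 0.5681 -0.1437  0.08  ]]
strip top end [[0.5974 0.1789 0.08  ]]
panel foot [[ 0.5701 -0.1355  0.    ]]
panel foot [[0.6    0.1764 0.    ]]
```

Call:
servo_tool(rows=[-1,0.0125,-0.0373,0,0,-1,0.0125,-0.0373,0,0,-1,0.0125,-0.0373,0,0,-1,0.0125,-0.0373,0,0,-1,0.0125,-0.0373,0,0])

```text
time: 4.35
position: [0.4714, -0.1122, 0.2827]
tool_rot: [-0.086, 0.996, 0.0, 0.0]
ft_force: [0.7, -0.3, -0.1]
grip_width: 0.087
grip_force: 0.0
```

Call:
servo_tool(rows=[-1,0.0125,-0.0373,0,0,-1,0.0125,-0.0373,0,0,-1,0.0125,-0.0373,0,0,-1,0.0125,-0.0373,0,0,-1,0.0,0,0,0])

```text
time: 4.77
position: [0.4484, -0.274, 0.2828]
tool_rot: [-0.083, 0.997, -0.003, 0.001]
ft_force: [0.7, -0.4, 0.6]
grip_width: 0.0872
grip_force: 0.0
```

```bash
python3 - <<'E'
from fit import *
np.set_printoptions(precision=4,suppress=True)
import fit as F
go(.441,-.307,.28,-170.4)
p=wcam();save(p,'w3.png')
d=robot.place_of(p,'lid');print(d)
L=robot.outline_of(p,'lid')
F.proj=wproj
for e in L:
    m=e['region'].astype(float);ys,xs=np.nonzero(m);u=[xs.mean(),ys.mean()];w=wray(p,u,.07)[0];print(u,w,m.sum())
    if abs(w[0]-.441)<.04 and abs(w[1]+.307)<.04: print('FIT',fit([(p,m)],LID,[.441,-.307,.168],.054))
E
```

```text
pos [ 0.4484 -0.274   0.2828] yaw -170.48 shift mm [ 12.7 -31.3   2.9] turn -0.08 t 4.7667
[{'at': [0.2343, -0.3559, 0.0017], 'score': 0.89}, {'at': [0.4423, -0.3105, 0.0529], 'score': 0.64}, {'at': [0.295, -0.1664, 0.003], 'score': 0.56}]
[np.float64(245.6860735910573), np.float64(173.85219686384102)] [ 0.4375 -0.308   0.07  ] 6441.0
FIT (array([ 0.4408, -0.3089,  0.1667]), np.float64(0.025829730114986127))
[np.float64(243.640562248996), np.float64(24.908491107286288)] [ 0.2644 -0.3383  0.07  ] 3486.0
[np.float64(368.1895438898451), np.float64(84.33799483648882)] [ 0.3075 -0.1856  0.07  ] 4648.0
```

```bash
python3 - <<'E'
from h import *
go(.441,-.3085,.070,-170.4)
E
```

```text
pos [ 0.4478 -0.2669  0.2822] yaw -170.25 shift mm [ 13.8 -40.3 212.1] turn 0.15 t 4.9167
```

Call:
servo_tool(rows=[-1,0.007,-0.02,0.02,0,-1,0.0068,-0.0203,0.02,0.1,-1,0,0,0.04,0,-1,0,0,0.04,0,-1,0,0,0.02,0])

```text
time: 5.33
position: [0.4397, -0.3063, 0.1391]
tool_rot: [-0.085, 0.996, 0.003, -0.002]
ft_force: [-0.4, 0.6, 0.5]
grip_width: 0.0871
grip_force: 0.0
```

Call:
servo_tool(rows=[-0.3,0,0,0,0,-0.3,0,0,0,0])

```text
time: 5.5
position: [0.441, -0.3082, 0.142]
tool_rot: [-0.085, 0.996, 0.001, -0.001]
ft_force: [0.2, -1.0, 0.4]
grip_width: 0.0801
grip_force: 0.0
```

```bash
python3 - <<'E'
from h import *
go(.441,-.3085,.070,-170.4)
E
```

```text
pos [ 0.441  -0.3082  0.142 ] yaw -170.24 shift mm [-0.  -0.5 72. ] turn 0.16 t 5.5
```

Call:
servo_tool(rows=[-0.3,0,0,0.024,0.1,-0.3,0,0,0.024,0,-0.3,0,0,0.015,0,-0.3,0,0,0.008,0,-0.3,0,0,0,0], newtons=25)

```text
time: 5.92
position: [0.4414, -0.3104, 0.0719]
tool_rot: [-0.083, 0.997, -0.0, 0.0]
ft_force: [-0.4, 0.1, 0.6]
grip_width: 0.0574
grip_force: 0.0
```

Call:
servo_tool(rows=[1,0,0,0,0,1,0,0,0,0,1,0,0,0,0,1,0,0,0,0,1,0,0,0,0])

```text
time: 6.33
position: [0.4409, -0.3113, 0.0723]
tool_rot: [-0.083, 0.997, -0.001, 0.0]
ft_force: [0.2, 0.8, 0.3]
grip_width: 0.0312
grip_force: 0.0
```

Call:
servo_tool(rows=[1,0,0,0,0,1,0,0,0,0,1,0,0,0,0,1,0,0,0,0,1,0,0,0,0])

```text
time: 6.75
position: [0.4405, -0.3108, 0.0717]
tool_rot: [-0.083, 0.997, 0.0, -0.0]
ft_force: [-0.8, 1.3, 2.3]
grip_width: 0.0138
grip_force: 25.0
```

Call:
servo_tool(rows=[1,0,0,0,0,1,0,0,-0.01,0,1,0,0,-0.02,0,1,0,0,-0.03,0,1,0,0,-0.03,0])

```text
time: 7.17
position: [0.44, -0.3105, 0.1621]
tool_rot: [-0.083, 0.997, 0.001, -0.001]
ft_force: [0.6, -0.6, -0.5]
grip_width: 0.0134
grip_force: 25.0
```

Call:
servo_tool(rows=[1,0,0,-0.03,0,1,0,0,0,0])

```text
time: 7.33
position: [0.4435, -0.3139, 0.1977]
tool_rot: [-0.083, 0.997, -0.005, 0.004]
ft_force: [0.7, -1.0, -0.8]
grip_width: 0.0138
grip_force: 25.0
```

```bash
python3 - <<'E'
from h import *
p=robot.camera('side');save(p,'s1.png')
o=robot.get_obs();print(o['grip_width'],o['grip_force'],o['ft_force'])
print(robot.place_of(p,'lid'))
go(.47,0,.19,-177.6);go(.4456,.3505,.12,-177.6)
E
```

```text
0.01364172058181402 24.99960463028401 [ 0.04537393  0.44317135 -1.57840502]
[{'at': [0.2281, -0.3566, 0.0013], 'score': 0.88}, {'at': [0.4454, -0.3162, 0.1812], 'score': 0.76}, {'at': [0.2993, -0.1674, -0.0002], 'score': 0.58}]
pos [ 0.4412 -0.3116  0.1932] yaw -170.51 shift mm [-79.8 302.6   2.4] turn 7.09 t 7.4333
pos [ 0.4412 -0.3116  0.1932] yaw -170.51 shift mm [-113.3  652.5   71.3] turn 7.09 t 7.4333
```

View pics/s1.png

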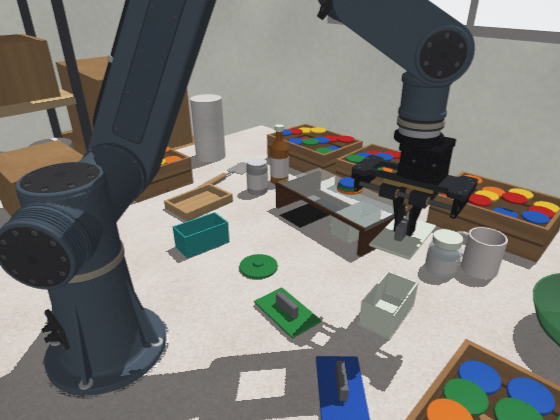

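The side picture shows the lid held level at (405,238) and the box left open at (390,303). I carry the lid to the crate.

Call:
servo_tool(rows=[1,0,0,0,7.1,1,-0.003,0.018,0,0,1,-0.0045,0.033,0,0,1,-0.0045,0.033,0,0,1,-0.0045,0.033,0,0])

```text
time: 7.85
position: [0.4509, -0.1917, 0.1899]
tool_rot: [-0.02, 1.0, 0.001, -0.002]
ft_force: [0.3, -0.1, -0.5]
grip_width: 0.0138
grip_force: 25.0
```

Call:
servo_tool(rows=[1,-0.0045,0.033,0,0,1,-0.0045,0.033,0,0,1,-0.0045,0.033,0,0,1,-0.0045,0.033,0,0,1,-0.0045,0.033,0,0])

```text
time: 8.27
position: [0.4665, -0.0257, 0.1901]
tool_rot: [-0.021, 1.0, 0.001, -0.002]
ft_force: [0.5, 0.3, -1.5]
grip_width: 0.014
grip_force: 25.0
```

Call:
servo_tool(rows=[1,-0.003,0.028,0,0,1,0.001,0.034,0,0,1,0.001,0.034,0,0,1,0.001,0.034,0,0,1,0.001,0.034,0,0])

```text
time: 8.68
position: [0.4584, 0.1377, 0.1901]
tool_rot: [-0.021, 1.0, -0.0, -0.002]
ft_force: [0.6, -0.9, -0.4]
grip_width: 0.0139
grip_force: 25.0
```

Call:
servo_tool(rows=[1,0.001,0.034,0,0,1,0.001,0.034,0,0,1,0.001,0.034,0,0,1,0.001,0.03,0,0,1,0.001,0.02,0,0])

```text
time: 9.1
position: [0.4471, 0.2902, 0.1899]
tool_rot: [-0.022, 1.0, -0.0, -0.002]
ft_force: [0.1, -0.6, -0.3]
grip_width: 0.014
grip_force: 25.0
```

Call:
servo_tool(rows=[1,0,0,0,0,1,0,0,0,0,1,0,0,0,0])

```text
time: 9.35
position: [0.4478, 0.287, 0.1903]
tool_rot: [-0.021, 1.0, -0.001, -0.001]
ft_force: [-0.2, 0.3, -1.4]
grip_width: 0.0141
grip_force: 25.0
```

```bash
python3 - <<'E'
from h import *
go(.4456,.3505,.08,-177.6)
E
```

```text
pos [0.4478 0.287  0.1903] yaw -177.6 shift mm [ -0.8  63.7 110.2] turn -0.0 t 9.35
```

Call:
servo_tool(rows=[1,0,0.02,0,0,1,-0.0008,0.03,0,0,1,0,0.0137,0.02,0,1,0,0,0.04,0,1,0,0,0.03,0])

```text
time: 9.77
position: [0.4472, 0.351, 0.1003]
tool_rot: [-0.021, 1.0, 0.0, 0.0]
ft_force: [-1.0, -0.6, -0.9]
grip_width: 0.0138
grip_force: 25.0
```

Call:
servo_tool(rows=[1,0,0,0.015,0,1,0,0,0,0,1,0,0,0,0])

```text
time: 10.02
position: [0.4467, 0.35, 0.0856]
tool_rot: [-0.02, 1.0, -0.001, -0.001]
ft_force: [1.0, 0.4, -0.1]
grip_width: 0.0138
grip_force: 25.0
```

```bash
python3 - <<'E'
from fit import *
p=wcam();save(p,'w4.png')
c,s=np.cos(.0415),np.sin(.0415)
print('crate pred',wproj(p,[[.4456+x*c-y*s,.3501+x*s+y*c,.026] for x,y in((-.083,-.056),(.083,-.056),(.083,.056),(-.083,.056))]).round(1).tolist())
for q in('crate','lid'):
    for d in robot.outline_of(p,q)[:3]:
        m=d['region'].astype(np.uint8);ct=max(cv2.findContours(m,0,1)[0],key=cv2.contourArea);print(q,m.sum(),cv2.approxPolyDP(ct,5,True).reshape(-1,2).tolist())
go(.4456,.3505,.027,-177.6)
E
```

```text
crate pred [[190.0, 116.4], [205.8, 323.7], [339.1, 323.3], [353.5, 115.8]]
crate 8810 [[189, 115], [197, 268], [209, 267], [203, 155], [339, 153], [341, 268], [350, 115]]
lid 16749 [[204, 155], [210, 268], [237, 273], [242, 253], [255, 252], [259, 293], [286, 294], [288, 253], [299, 250], [309, 273], [335, 267], [340, 155]]
pos [0.4483 0.3515 0.088 ] yaw -177.67 shift mm [ 2.9 -1.  61. ] turn -0.07 t 10.1667
```

View pics/w4.png

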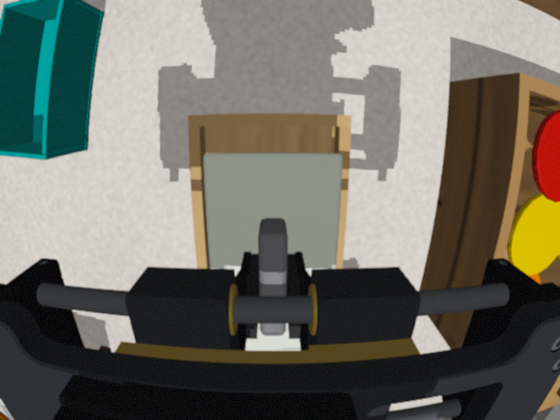

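The picture shows the lid held squarely over the crate: lid near edge at row 155, crate near edge at row 115, and side margins about equal. I check the lid's in-hand offset, then lower.

```bash
python3 - <<'E'
from h import *
p=wcam();z=p['T'][2,3]  # pose unchanged
zt=robot.get_obs()['position'][2]-.0178+.012
W=wray(p,[(204,155),(340,154)],zt);print(W.round(4),W.mean(0).round(4),'expect mid x',.4456-.064*np.cos(.0415))
go(.4456,.3505,.027,-177.6)
E
```

```text
[[0.3873 0.3138 0.0824]
 [0.384  0.3847 0.0824]] [0.3857 0.3493 0.0824] expect mid x 0.3816551040907339
pos [0.4482 0.3517 0.0882] yaw -177.66 shift mm [ 2.8 -1.2 61.2] turn -0.06 t 10.2167
```

Call:
servo_tool(rows=[1,0.004,-0.0015,0.01,0,1,0,0,0.02,0,1,0,0,0.015,0,1,0,0,0.008,0,1,0,0,0,0])

```text
time: 10.63
position: [0.4425, 0.3496, 0.033]
tool_rot: [-0.021, 1.0, -0.0, -0.001]
ft_force: [0.1, -0.1, -0.4]
grip_width: 0.0139
grip_force: 25.0
```

Call:
servo_tool(rows=[1,0,0,0.003,0,1,0,0,0.003,0,1,0,0,0,0])

```text
time: 10.88
position: [0.4433, 0.3501, 0.028]
tool_rot: [-0.021, 1.0, 0.0, 0.0]
ft_force: [-0.5, -0.3, -1.1]
grip_width: 0.0137
grip_force: 25.0
```

Call:
servo_tool(rows=[1,0,0,0.001,0,1,0,0,0.001,0,1,0,0,0,0])

```text
time: 11.13
position: [0.443, 0.35, 0.0257]
tool_rot: [-0.021, 1.0, 0.0, 0.0]
ft_force: [-0.5, -0.5, -1.1]
grip_width: 0.0141
grip_force: 25.0
```

Call:
servo_tool(rows=[1,0,0,0.001,0,1,0,0,0.0005,0,1,0,0,0,0])

```text
time: 11.38
position: [0.443, 0.35, 0.0256]
tool_rot: [-0.021, 1.0, 0.0, 0.0]
ft_force: [-1.7, -1.6, 8.8]
grip_width: 0.0136
grip_force: 25.0
```

Call:
servo_tool(rows=[0,0,0,0,0,0,0,0,0,0,0,0,0,0,0,0,0,0,0,0,0,0,0,0,0])

```text
time: 11.8
position: [0.4429, 0.3499, 0.0239]
tool_rot: [-0.021, 1.0, -0.0, -0.0]
ft_force: [0.4, 0.2, 0.1]
grip_width: 0.0384
grip_force: 0.0
```

Call:
servo_tool(rows=[0,0,0,-0.01,0,0,0,0,-0.03,0,-1,0,0,-0.04,0,-1,0,0,-0.04,0,-1,0,0,-0.04,0])

```text
time: 12.22
position: [0.4424, 0.3496, 0.186]
tool_rot: [-0.021, 1.0, -0.0, -0.0]
ft_force: [1.7, 0.9, -0.2]
grip_width: 0.0565
grip_force: 0.0
```

```bash
python3 - <<'E'
from fit import *
np.set_printoptions(precision=4,suppress=True)
T=robot.camera('top');S=robot.camera('side')
print([(np.round(d['at'],3),round(d['score'],2)) for d in robot.place_of(S,'lid')],[(np.round(d['at'],3),round(d['score'],2)) for d in robot.place_of(S,'box')])
vs=[]
for p in(T,S):
    for d in robot.outline_of(p,'box'):
        m=d['region'].astype(float);ys,xs=np.nonzero(m);e=proj(p,[.441,-.309,.04])[0]
        if np.hypot(xs.mean()-e[0],ys.mean()-e[1])<12: vs.append((p,m));print(m.sum())
for v in vs: print('box',fit([v],BOX,[.441,-.309,.168]))
if len(vs)==2: print('both',fit(vs,BOX,[.441,-.309,.168]))
vs=[(p,m) for p in(T,S) for m in [near(p,'lid',[.443,.35,.02])] if m is not None]
for v in vs: print('lid',fit([v],LID,[.444,.35,.04],.008))
go(.441,-.309,.17,-170.4)
E
```

```text
[(array([ 0.231, -0.356,  0.001]), 0.97), (array([0.445, 0.345, 0.004]), 0.94), (array([ 0.298, -0.168, -0.002]), 0.7)] [(array([ 0.442, -0.31 , -0.003]), 0.83), (array([ 0.326,  0.159, -0.001]), 0.73), (array([ 0.653, -0.067,  0.001]), 0.71)]
1173.0
2560.0
box (array([ 0.4411, -0.3052,  0.1647]), np.float64(0.04764289838797664))
box (array([ 0.442 , -0.3079,  0.183 ]), np.float64(0.041306216575273225))
both (array([ 0.4417, -0.3065,  0.1697]), np.float64(0.0556459263824286))
lid (array([0.4432, 0.3505, 0.0944]), np.float64(0.6013843461851265))
lid (array([0.4446, 0.3521, 0.0767]), np.float64(0.07862155757871259))
pos [0.4417 0.3493 0.1824] yaw -177.62 shift mm [  28.  -657.6   13.6] turn -7.22 t 12.6167
```

Call:
servo_tool(rows=[-1,0,0,0,-7.1,-1,0.0085,-0.036,0,0,-1,0.0085,-0.036,0,0,-1,0.0085,-0.036,0,0,-1,0.0085,-0.036,0,0])

```text
time: 13.03
position: [0.4317, 0.2009, 0.1825]
tool_rot: [-0.083, 0.997, -0.0, -0.002]
ft_force: [0.5, -0.2, 0.8]
grip_width: 0.0868
grip_force: 0.0
```

Call:
servo_tool(rows=[-1,0.0085,-0.036,0,0,-1,0.0085,-0.036,0,0,-1,0.0085,-0.036,0,0,-1,0.0085,-0.036,0,0,-1,0.0085,-0.036,0,0])

```text
time: 13.45
position: [0.4196, 0.0163, 0.1829]
tool_rot: [-0.083, 0.997, 0.0, -0.001]
ft_force: [0.4, -0.0, -1.6]
grip_width: 0.0873
grip_force: 0.0
```

Call:
servo_tool(rows=[-1,0.0085,-0.036,0,0,-1,0.0085,-0.036,0,0,-1,0.0085,-0.036,0,0,-1,0.0085,-0.036,0,0,-1,0.0085,-0.036,0,0])

```text
time: 13.87
position: [0.4074, -0.1681, 0.1829]
tool_rot: [-0.082, 0.997, 0.001, -0.001]
ft_force: [0.8, -0.2, 0.6]
grip_width: 0.0869
grip_force: 0.0
```

Call:
servo_tool(rows=[-1,0.0085,-0.036,0,0,-1,0.0085,-0.036,0,0,-1,0,0,0,0,-1,0,0,0,0])

```text
time: 14.2
position: [0.4031, -0.2422, 0.1828]
tool_rot: [-0.081, 0.997, 0.001, -0.001]
ft_force: [-0.1, 0.7, -0.6]
grip_width: 0.0871
grip_force: 0.0
```

```bash
python3 - <<'E'
from fit import *
import fit as F
np.set_printoptions(precision=4,suppress=True)
p=wcam();F.proj=wproj;save(p,'w5.png')
for d in robot.outline_of(p,'box'):
    m=d['region'].astype(float);ys,xs=np.nonzero(m);w=wray(p,[xs.mean(),ys.mean()],.04)[0];print(w,m.sum(),xs.min(),xs.max(),ys.min(),ys.max())
    if abs(w[1]+.309)<.05 and abs(w[0]-.44)<.06: print('fit',fit([(p,m)],BOX,[.4417,-.3075,.168]))
go(.4003,-.3145,.10,-170.4)
E
```

```text
[0.3376 0.1101 0.04  ] 1745.0 529 559 147 241
[ 0.4317 -0.3063  0.04  ] 8162.0 160 239 164 291
fit (array([ 0.4405, -0.3083,  0.1649]), np.float64(0.12029370873982126))
[ 0.564  -0.1057  0.04  ] 14.0 358 363 345 347
pos [ 0.4026 -0.2392  0.1829] yaw -170.54 shift mm [ 14.5 -74.2  82.6] turn -0.14 t 14.3
```

Call:
servo_tool(rows=[-1,0.007,-0.036,0,0,-1,0.008,-0.0385,0,0,-1,0,0,0.03,0,-1,0,0,0.03,0,-1,0,0,0,0])

```text
time: 14.72
position: [0.3986, -0.312, 0.1195]
tool_rot: [-0.083, 0.997, 0.005, -0.003]
ft_force: [-0.5, 0.4, -0.5]
grip_width: 0.0872
grip_force: 0.0
```

Call:
servo_tool(rows=[-1,0,0,0,0])

```text
time: 14.8
position: [0.4002, -0.3135, 0.1227]
tool_rot: [-0.084, 0.996, 0.003, -0.002]
ft_force: [0.2, -0.6, 1.1]
grip_width: 0.0868
grip_force: 0.0
```

```bash
python3 - <<'E'
from fit import *
import fit as F
np.set_printoptions(precision=4,suppress=True)
p=wcam();F.proj=wproj
for d in robot.outline_of(p,'box'):
    m=d['region'].astype(float);ys,xs=np.nonzero(m);w=wray(p,[xs.mean(),ys.mean()],.04)[0]
    if abs(w[1]+.309)<.05 and abs(w[0]-.42)<.08: 
        ct=max(cv2.findContours(m.astype(np.uint8),0,1)[0],key=cv2.contourArea);q=cv2.approxPolyDP(ct,5,True).reshape(-1,2);print(q.tolist());print(wray(p,q,.06))
go(.3996,-.315,.022,-170.4)
E
```

```text
[[234, 189], [224, 207], [230, 294], [309, 295], [314, 214], [306, 190]]
[[ 0.3734 -0.3448  0.06  ]
 [ 0.3877 -0.3502  0.06  ]
 [ 0.4586 -0.3374  0.06  ]
 [ 0.4493 -0.2748  0.06  ]
 [ 0.3823 -0.2851  0.06  ]
 [ 0.3658 -0.2943  0.06  ]]
pos [ 0.4018 -0.3156  0.1249] yaw -170.4 shift mm [  2.1   1.  102.9] turn -0.0 t 14.9
```

Call:
servo_tool(rows=[-1,0.002,0.0005,0.03,0,-1,0,0,0.03,0,-1,0,0,0.025,0,-1,0,0,0.015,0,-1,0,0,0.0,0], newtons=40)

```text
time: 15.32
position: [0.399, -0.3153, 0.0232]
tool_rot: [-0.083, 0.997, 0.001, -0.001]
ft_force: [-0.2, 0.3, 0.2]
grip_width: 0.087
grip_force: 0.0
```

Call:
servo_tool(rows=[1,0,0,0,0,1,0,0,0,0,1,0,0,0,0,1,0,0,0,0,1,0,0,0,0])

```text
time: 15.73
position: [0.3995, -0.3164, 0.0255]
tool_rot: [-0.083, 0.997, -0.0, 0.0]
ft_force: [0.1, 2.0, 7.3]
grip_width: 0.0659
grip_force: 40.0
```

Call:
servo_tool(rows=[1,0,0,0,0])

```text
time: 15.82
position: [0.3995, -0.3164, 0.0255]
tool_rot: [-0.083, 0.997, -0.0, 0.0]
ft_force: [-0.1, 1.8, 7.0]
grip_width: 0.0656
grip_force: 40.0
```

Gripped at 65.7 mm. I lift, turn to the riser's yaw and carry the box to the front of the free bay.

Call:
servo_tool(rows=[1,0,0,-0.005,0,1,0,0,-0.015,0,1,0,0,-0.02,0,1,0,0,-0.02,0,1,0,0,-0.015,0])

```text
time: 16.23
position: [0.399, -0.3165, 0.1005]
tool_rot: [-0.083, 0.997, -0.0, 0.0]
ft_force: [0.2, -0.4, -2.9]
grip_width: 0.0657
grip_force: 40.0
```

Call:
servo_tool(rows=[1,0,0,0,4,1,0,0,0,5,1,0,0,0,5,1,0,0,0,0.9,1,0,0.01,0,0])

```text
time: 16.65
position: [0.4005, -0.3083, 0.0994]
tool_rot: [0.047, 0.999, -0.001, 0.001]
ft_force: [0.6, -0.7, -2.4]
grip_width: 0.0654
grip_force: 40.0
```

```bash
python3 - <<'E'
from fit import *
import fit as F
np.set_printoptions(precision=4,suppress=True)
o=robot.get_obs();print(o['ft_force'],o['moment'],o['grip_width'])
p=robot.camera('side');save(p,'s2.png')
cv2.imwrite('pics/s2c.png',cv2.resize(p['pixels'][150:400,200:540],None,fx=2,fy=2)[:,:,::-1])
go(.4629,.1038,.10,174.7)
E
```

```text
[ 0.6359 -0.7097 -2.3842] [-0.0018  0.0765 -0.0084] 0.06543607841993451
pos [ 0.3995 -0.3042  0.099 ] yaw 174.65 shift mm [-25.1 412.1  -0.1] turn -0.05 t 16.7
```

View pics/s2c.png

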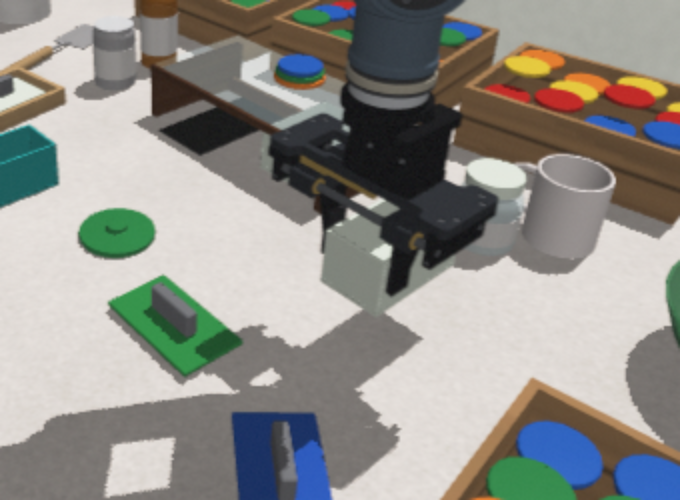

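The crop shows the box held near its robot-side end, apparently level, with the lid in the crate at the far left (10,90). I carry on.

Call:
servo_tool(rows=[1,-0.0018,0.015,0,0,1,-0.0018,0.03,0,0,1,-0.0018,0.03,0,0,1,-0.0018,0.03,0,0,1,-0.0018,0.03,0,0])

```text
time: 17.12
position: [0.4212, -0.1703, 0.0989]
tool_rot: [0.047, 0.999, 0.0, -0.001]
ft_force: [1.0, -1.0, -2.5]
grip_width: 0.0659
grip_force: 40.0
```

Call:
servo_tool(rows=[1,-0.0018,0.03,0,0,1,-0.0018,0.03,0,0,1,-0.0018,0.03,0,0,1,-0.0018,0.03,0,0,1,-0.0018,0.03,0,0])

```text
time: 17.53
position: [0.444, -0.0217, 0.099]
tool_rot: [0.046, 0.999, 0.0, -0.001]
ft_force: [0.0, 0.0, -3.0]
grip_width: 0.0663
grip_force: 40.0
```

Call:
servo_tool(rows=[1,-0.0018,0.03,0,0,1,-0.0018,0.03,0,0,1,-0.0018,0.03,0,0,1,0,0.018,0,0,1,0,0,0,0])

```text
time: 17.95
position: [0.4594, 0.0867, 0.099]
tool_rot: [0.044, 0.999, 0.001, -0.0]
ft_force: [0.3, 0.3, -3.7]
grip_width: 0.0658
grip_force: 40.0
```

Call:
servo_tool(rows=[1,0,0,0,0,1,0,0,0,0])

```text
time: 18.12
position: [0.4596, 0.0829, 0.099]
tool_rot: [0.047, 0.999, -0.0, -0.0]
ft_force: [-0.0, -0.3, -3.6]
grip_width: 0.0656
grip_force: 40.0
```

```bash
python3 - <<'E'
from fit import *
import fit as F
np.set_printoptions(precision=4,suppress=True)
o=robot.get_obs();go(.4629,.1038,.10,174.7)
w=wcam();T=robot.camera('top');S=robot.camera('side');x,y,z=o['position']
zo=z-.0255
for nm,p in(('T',T),('S',S)):
    F.proj=proj
    for d in robot.outline_of(p,'box'):
        m=d['region'].astype(float);ys,xs=np.nonzero(m);e=proj(p,[x+.043,y-.004,zo+.04])[0]
        if np.hypot(xs.mean()-e[0],ys.mean()-e[1])<15: print(nm,m.sum(),fit([(p,m)],BOX,[x+.043,y-.004,-.092],zo))
for d in robot.outline_of(w,'box'):
    m=d['region'];ys,xs=np.nonzero(m);e=wproj(w,[x,y,zo+.05])[0]
    if np.hypot(xs.mean()-e[0],ys.mean()-e[1])<100:
        ct=max(cv2.findContours(m.astype(np.uint8),0,1)[0],key=cv2.contourArea);q=cv2.approxPolyDP(ct,5,True).reshape(-1,2);print(q.tolist());print(wray(w,q,zo+.06))
E
```

```text
pos [0.4596 0.0829 0.099 ] yaw 174.67 shift mm [-1.3 21.1 -1. ] turn -0.03 t 18.1167
[[345, 269], [324, 224], [219, 225], [199, 271], [203, 294], [309, 295], [341, 294]]
[[0.4459 0.1169 0.1335]
 [0.4239 0.1083 0.1335]
 [0.4202 0.0647 0.1335]
 [0.4408 0.0523 0.1335]
 [0.4527 0.0519 0.1335]
 [0.4574 0.1002 0.1335]
 [0.4587 0.1151 0.1335]]
```

Call:
servo_tool(rows=[1,-0.0013,0.012,0,0,1,0,0.0091,0.01,0,1,0,0,0.025,0,1,0,0,0.025,0,1,0,0,0.0095,0])

```text
time: 18.83
position: [0.4622, 0.1036, 0.0269]
tool_rot: [0.047, 0.999, -0.0, -0.002]
ft_force: [-0.3, -0.6, -3.4]
grip_width: 0.066
grip_force: 40.0
```

Call:
servo_tool(rows=[1,0,0,0,0,1,0,0,0,0,1,0,0,0,0])

```text
time: 19.08
position: [0.4642, 0.1034, 0.03]
tool_rot: [0.047, 0.999, 0.0, 0.0]
ft_force: [-0.5, -0.7, -3.4]
grip_width: 0.0656
grip_force: 40.0
```

```bash
python3 - <<'E'
from fit import *
import fit as F
np.set_printoptions(precision=4,suppress=True)
go(.4629,.1038,.0295,174.7)
T=robot.camera('top');S=robot.camera('side');x,y,z=robot.get_obs()['position'];zo=z-.0255
for p in(T,S):
    e=proj(p,[x+.044,y-.004,zo+.04])[0];print('exp',e)
    for d in robot.outline_of(p,'box'):
        m=d['region'].astype(float);ys,xs=np.nonzero(m);print(xs.mean(),ys.mean(),m.sum())
        if np.hypot(xs.mean()-e[0],ys.mean()-e[1])<15: print(fit([(p,m)],BOX,[x+.044,y-.004,-.092],zo))
save(S,'s3.png')
a=cv2.resize(S['pixels'][160:290,200:390],None,fx=4,fy=4,interpolation=cv2.INTER_CUBIC);cv2.imwrite('pics/s3c.png',a[:,:,::-1])
E
```

```text
pos [0.4642 0.1034 0.03  ] yaw 174.58 shift mm [1.3 0.2 0.5] turn -0.12 t 19.0833
exp [261.1985 200.4516]
234.16682926829267 261.96780487804875 1025.0
exp [271.6014 213.0703]
342.83295711060947 230.60722347629797 443.0
200.90421686746987 234.31265060240963 1660.0
270.155 221.001 1000.0
(array([ 0.5077,  0.1006, -0.0499]), np.float64(0.374051438318569))
308.42323651452284 214.78423236514521 482.0
```

View pics/s3c.png

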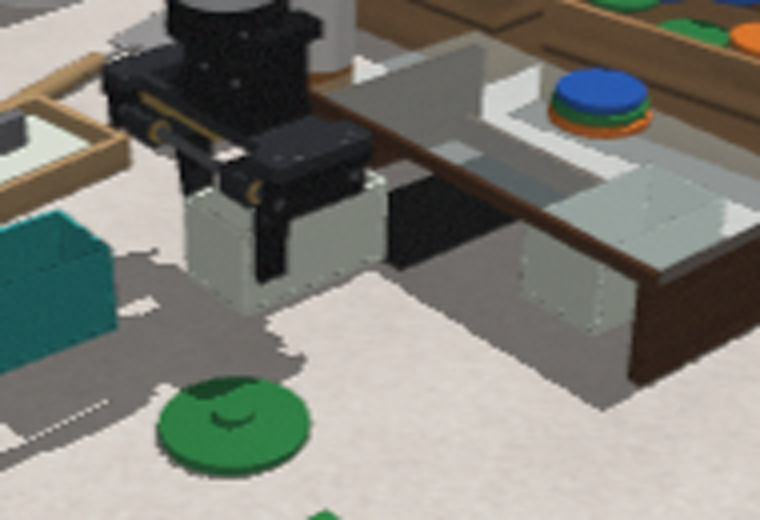

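The crop shows the box level at (285,240), just before the mat's front corner (400,268) and in line with the bay; box2 is at (620,250). I insert it gently.

Call:
servo_tool(rows=[1,-0.01,0,0,0,1,-0.012,0,0,0,1,-0.012,0,0,0,1,-0.012,0,0,0,1,-0.012,0,0,0])

```text
time: 19.7
position: [0.5232, 0.0978, 0.0301]
tool_rot: [0.047, 0.999, 0.0, 0.001]
ft_force: [-0.1, -0.0, -2.9]
grip_width: 0.0657
grip_force: 40.0
```

```bash
python3 - <<'E'
from h import *
o=robot.get_obs();print(o['ft_force'])
# target: finger front 4 mm before shelf edge -> TCP at mat x -96
go(.672-.096*.9958,.0845+.096*.0919,.0295,174.7)
E
```

```text
[-1.48680712e-01 -1.89623568e-03 -2.92489005e+00]
pos [0.5232 0.0978 0.0301] yaw 174.58 shift mm [-53.4   0.6   0.7] turn -0.12 t 19.7
```

Call:
servo_tool(rows=[1,-0.012,0,0,0,1,-0.012,0.0003,0,0,1,-0.012,0.0003,0,0,1,-0.009,0,0,0,1,-0.006,0,0,0])

```text
time: 20.12
position: [0.5744, 0.0935, 0.03]
tool_rot: [0.047, 0.999, -0.0, 0.001]
ft_force: [-0.2, 0.3, -3.4]
grip_width: 0.0656
grip_force: 40.0
```

Call:
servo_tool(rows=[1,0,0,0.002,0,1,0,0,0.0015,0,1,0,0,0,0])

```text
time: 20.37
position: [0.5716, 0.0938, 0.0257]
tool_rot: [0.047, 0.999, -0.0, -0.0]
ft_force: [0.8, -0.0, -1.4]
grip_width: 0.0656
grip_force: 40.0
```

Call:
servo_tool(rows=[1,-0.002,0,0.001,0,1,0,0,0.0,0,-1,0,0,0,0,-1,0,0,0,0,-1,0,0,0,0])

```text
time: 20.78
position: [0.5749, 0.0936, 0.0253]
tool_rot: [0.047, 0.999, 0.0, 0.001]
ft_force: [0.0, -0.9, -0.2]
grip_width: 0.0784
grip_force: 0.0
```

Call:
servo_tool(rows=[-1,0,0,0,0,-1,0,0,0,0])

```text
time: 20.95
position: [0.5746, 0.0936, 0.0251]
tool_rot: [0.047, 0.999, 0.0, 0.0]
ft_force: [-0.0, -0.1, 0.6]
grip_width: 0.0855
grip_force: 0.0
```

Call:
servo_tool(rows=[-1,0,0,-0.02,0,-1,0,0,-0.03,0,-0.5,0.01,0,-0.03,0,0.3,0.03,0,-0.02,0,0.3,0.03,0,0,0])

```text
time: 21.37
position: [0.5084, 0.1001, 0.129]
tool_rot: [0.047, 0.999, 0.0, 0.006]
ft_force: [0.1, -0.5, -0.8]
grip_width: 0.0741
grip_force: 0.0
```

Call:
servo_tool(rows=[0.3,0,0,0,0,0.3,0,0,0,0])

```text
time: 21.53
position: [0.5028, 0.1005, 0.1254]
tool_rot: [0.047, 0.999, -0.0, -0.001]
ft_force: [1.0, -0.4, 0.1]
grip_width: 0.0615
grip_force: 0.0
```

```bash
cat > bx.py <<'E'
from fit import *
import fit as F
np.set_printoptions(precision=4,suppress=True)
H=np.array([.672,.0845]);c,s=np.cos(-.092),np.sin(-.092);RM=np.array([[c,-s],[s,c]])
def loc(P): return (np.atleast_2d(P)[:,:2]-H)@RM
o=robot.get_obs();print('TCP mat',loc(o['position']).round(4),o['position'][2],'yaw',yaw(o),'grip',o['grip_width'],'ft',o['ft_force'],o['time'])
w=wcam();T=robot.camera('top');S=robot.camera('side');save(w,'bw.png');save(T,'bt.png');save(S,'bs.png')
for nm,p in(('T',T),('S',S)):
    print(nm,[(loc(d['at']).round(3).tolist(),round(d['score'],2)) for d in robot.place_of(p,'box')])
for d in robot.outline_of(w,'box'):
    m=d['region'].astype(np.uint8);ct=max(cv2.findContours(m,0,1)[0],key=cv2.contourArea);q=cv2.approxPolyDP(ct,4,True).reshape(-1,2);W=wray(w,q,.061)
    if abs(loc(W.mean(0))[0]).max()<.2: print('W',np.c_[q,(loc(W)*1000).round(1)].tolist())
E
python3 bx.py
```

```text
TCP mat [[-0.17    0.0004]] 0.1254470093140521 yaw 174.6144210283809 grip 0.06149888856530043 ft [ 0.9702 -0.4328  0.1179] 21.5333
T [([[-0.354, 0.05]], 0.79)]
S [([[-0.058, -0.0]], 0.9), ([[-0.351, 0.044]], 0.86), ([[-0.004, -0.153]], 0.83)]
W [[238.0, 261.0, -144.9, -25.6], [235.0, 294.0, -115.3, -29.5], [312.0, 293.0, -116.0, 32.6], [303.0, 259.0, -146.5, 24.2]]
```

The box stands in line, near end at mat x ≈ -115 mm and lateral error about 1 mm. The fingers stay vertical and can't reach under the board, so the last 22 mm needs thought. First I probe with a slow push to find the contact point and friction.

Call:
servo_tool(rows=[0.3,0,0,0.03,0,0.3,0,0,0.03,0,0.3,0,0,0.03,0,0.3,0,0,0.01,0,0.3,0,0,0,0])

```text
time: 22.25
position: [0.503, 0.1001, 0.0224]
tool_rot: [0.047, 0.999, -0.0, -0.003]
ft_force: [-0.4, -0.1, 0.6]
grip_width: 0.031
grip_force: 0.0
```

Call:
servo_tool(rows=[0.3,-0.012,0,0,0,0.3,-0.012,0,0,0,0.3,-0.008,0,0,0,0.3,-0.003,0,0,0,0.3,0,0,0,0])

```text
time: 22.67
position: [0.5411, 0.0968, 0.0261]
tool_rot: [0.047, 0.999, 0.0, 0.001]
ft_force: [-0.6, 0.2, 0.1]
grip_width: 0.0302
grip_force: 0.0
```

Call:
servo_tool(rows=[0.3,-0.003,0,0,0,0.3,-0.003,0,0,0,0.3,-0.003,0,0,0])

```text
time: 22.92
position: [0.5456, 0.0964, 0.0251]
tool_rot: [0.047, 0.999, 0.0, -0.003]
ft_force: [-4.4, 0.8, 3.9]
grip_width: 0.0305
grip_force: 2.4
```

Call:
servo_tool(rows=[0.3,-0.003,0,0,0])

```text
time: 23.0
position: [0.5489, 0.096, 0.025]
tool_rot: [0.047, 0.999, -0.0, -0.003]
ft_force: [-4.7, 0.8, 3.9]
grip_width: 0.03
grip_force: 2.4
```

Call:
servo_tool(rows=[0.3,-0.003,0,0,0])

```text
time: 23.08
position: [0.5527, 0.0957, 0.0249]
tool_rot: [0.047, 0.999, -0.0, -0.002]
ft_force: [-4.4, 0.3, 2.8]
grip_width: 0.0303
grip_force: 2.1
```

Call:
servo_tool(rows=[0.3,-0.003,0,0,0])

```text
time: 23.17
position: [0.5569, 0.0952, 0.0249]
tool_rot: [0.047, 0.999, -0.0, -0.001]
ft_force: [-2.5, 0.0, 1.2]
grip_width: 0.0303
grip_force: 1.5
```

```bash
python3 bx.py
```

```text
TCP mat [[-0.1156  0.0001]] 0.0249384285390725 yaw 174.590305500185 grip 0.030294423027123204 ft [-2.5009  0.0165  1.2499] 23.1667
T [([[-0.355, 0.052]], 0.7)]
S [([[-0.044, -0.003]], 0.88), ([[-0.003, -0.153]], 0.86), ([[-0.35, 0.044]], 0.64)]
W [[74.0, 310.0, -105.2, -105.9], [84.0, 344.0, -81.7, -106.9], [112.0, 351.0, -79.6, -88.5], [102.0, 315.0, -104.2, -87.8]]
W [[318.0, 346.0, -90.0, 23.0], [307.0, 336.0, -96.7, 17.2], [304.0, 323.0, -104.7, 15.4], [241.0, 324.0, -104.3, -14.3], [238.0, 336.0, -96.9, -16.2], [227.0, 344.0, -91.6, -22.0], [228.0, 349.0, -88.2, -21.7]]
```

The slow push shows high friction (about 0.6), so a shove would stop short of the rail. The box now stands at about mat x = -44. To get past the shelf edge I need either a tilted tool or a pusher held in the hand. I test, high up and clear of everything, whether the arm gives up its vertical attitude at the edge of its reach.

Call:
servo_tool(rows=[0.3,0.02,0,0,0,0.3,0.02,0,-0.02,0,0.3,0,0,-0.04,0,0.3,0,0,-0.04,0,0.3,0,0,-0.04,0])

```text
time: 23.88
position: [0.5174, 0.0989, 0.1663]
tool_rot: [0.047, 0.999, -0.0, 0.0]
ft_force: [1.2, 0.1, 0.7]
grip_width: 0.0304
grip_force: 0.0
```

Call:
servo_tool(rows=[0.3,0,0,-0.04,0,0.3,-0.02,0,-0.04,0,0.3,-0.04,0,0,0,0.3,-0.04,0,0,0,0.3,-0.04,0,0,0])

```text
time: 24.3
position: [0.658, 0.0858, 0.2447]
tool_rot: [0.047, 0.999, -0.0, 0.003]
ft_force: [-0.2, 1.1, 0.1]
grip_width: 0.0305
grip_force: 0.0
```

Call:
servo_tool(rows=[0.3,-0.04,0,0,0,0.3,-0.04,0,0,0,0.3,-0.04,0,0,0,0.3,-0.04,0,0,0,0.3,-0.04,0,0,0])

```text
time: 24.72
position: [0.8567, 0.0666, 0.2424]
tool_rot: [0.047, 0.999, -0.0, 0.001]
ft_force: [0.9, -1.1, 0.3]
grip_width: 0.0301
grip_force: 0.0
```

Call:
servo_tool(rows=[0.3,-0.04,0,0,0,0.3,-0.04,0,0,0,0.3,-0.04,0,0,0,0.3,-0.04,0,0,0,0.3,-0.04,0,0,0])

```text
time: 25.13
position: [0.9584, 0.0445, 0.2155]
tool_rot: [0.047, 0.998, 0.003, 0.031]
ft_force: [0.2, -0.1, -0.1]
grip_width: 0.0305
grip_force: 0.0
```

```bash
python3 - <<'E'
from h import *
o=robot.get_obs();print(o['time'],o['q'].round(3) if hasattr(o['q'],'round') else o['q'],o['position'],R.from_quat(o['tool_rot']).as_matrix()[:,2].round(3))
E
```

```text
25.1333 [-0.072  1.107  0.222  0.009  1.75  -1.546] [0.95837591 0.04452235 0.21550883] [ 0.063  0.004 -0.998]
```

The arm does give up attitude: it is now tilted 3.6° forward, in the direction I want. I continue and watch.

Call:
servo_tool(rows=[0.3,-0.04,0,0,0,0.3,-0.04,0,0,0,0.3,-0.04,0,0,0,0.3,-0.04,0,0,0,0.3,-0.04,0,0,0])

```text
time: 25.55
position: [1.0038, 0.0208, 0.2049]
tool_rot: [0.047, 0.994, 0.008, 0.098]
ft_force: [-0.3, 0.5, 0.1]
grip_width: 0.0306
grip_force: 0.0
```

```bash
cat > st.py <<'E'
from h import *
o=robot.get_obs();M=R.from_quat(o['tool_rot']).as_matrix();print(o['time'],np.round(o['q'],3),np.round(o['position'],3));print(M.round(3))
E
python3 st.py
```

```text
25.55 [-0.098  1.125  0.219  0.026  1.603 -1.571] [1.004 0.021 0.205]
[[-0.976  0.092  0.195]
 [ 0.096  0.995  0.007]
 [-0.194  0.026 -0.981]]
```

Now 11° forward and still growing. Working out the notch between finger, body and board, 35–40° lets the fingertips reach the box's home end. I continue.

Call:
servo_tool(rows=[0.3,-0.04,0,-0.008,0,0.3,-0.04,0,-0.008,0,0.3,-0.04,0,-0.008,0,0.3,-0.04,0,-0.008,0,0.3,-0.04,0,-0.008,0])

```text
time: 25.97
position: [1.0328, 0.0004, 0.2547]
tool_rot: [0.047, 0.985, 0.012, 0.163]
ft_force: [0.1, 0.4, 0.8]
grip_width: 0.0304
grip_force: 0.0
```

Call:
servo_tool(rows=[0.3,-0.04,0,-0.008,0,0.3,-0.04,0,-0.008,0,0.3,-0.04,0,-0.008,0,0.3,-0.04,0,-0.008,0,0.3,-0.04,0,-0.008,0])

```text
time: 26.38
position: [1.0529, -0.0172, 0.316]
tool_rot: [0.047, 0.973, 0.014, 0.225]
ft_force: [0.3, -0.5, -0.3]
grip_width: 0.0302
grip_force: 0.0
```

```bash
python3 st.py
```

```text
26.3833 [-0.142  1.032  0.219  0.069  1.442 -1.61 ] [ 1.053 -0.017  0.316]
[[-0.895  0.085  0.438]
 [ 0.097  0.995  0.007]
 [-0.436  0.048 -0.899]]
```

Call:
servo_tool(rows=[0.3,-0.04,0,-0.004,0,0.3,-0.04,0,-0.004,0,0.3,-0.04,0,-0.004,0,0.3,-0.04,0,-0.004,0,0.3,-0.04,0,-0.004,0])

```text
time: 26.8
position: [1.0708, -0.0324, 0.3738]
tool_rot: [0.047, 0.957, 0.015, 0.284]
ft_force: [-0.5, -0.6, -0.0]
grip_width: 0.0307
grip_force: 0.0
```

Call:
servo_tool(rows=[0.3,-0.04,0,-0.004,0,0.3,-0.04,0,-0.004,0,0.3,0,0,0,0])

```text
time: 27.05
position: [1.0751, -0.0385, 0.4059]
tool_rot: [0.047, 0.949, 0.015, 0.31]
ft_force: [-0.7, 0.1, 0.1]
grip_width: 0.0307
grip_force: 0.0
```

```bash
python3 st.py; python3 - <<'E'
from h import *
# back off to in front of box: high point then low point (world)
for t in [(.80,.06,.36),(.47,.10,.30),(.47,.103,.10)]: go(*t)
E
```

```text
27.05 [-0.167  0.964  0.218  0.101  1.336 -1.631] [ 1.075 -0.039  0.406]
[[-0.803  0.079  0.59 ]
 [ 0.098  0.995 -0.   ]
 [-0.587  0.058 -0.807]]
pos [ 1.0751 -0.0385  0.4059] yaw 173.04 shift mm [ 257.6   73.6 -125.4] turn  t 27.05
pos [ 1.0751 -0.0385  0.4059] yaw 173.04 shift mm [ 561.9   83.8 -271.7] turn  t 27.05
pos [ 1.0751 -0.0385  0.4059] yaw 173.04 shift mm [ 679.6   75.2 -110.3] turn  t 27.05
```

36° forward tilt and it persists. I retreat to in front of the bay, keeping this attitude.

Call:
servo_tool(rows=[0.3,0.035,0.005,-0.017,0,0.3,0.035,0.005,-0.017,0,0.3,0.035,0.005,-0.017,0,0.3,0.035,0.005,-0.017,0,0.3,0.035,0.005,-0.017,0])

```text
time: 27.47
position: [0.9, 0.0015, 0.3721]
tool_rot: [0.046, 0.95, 0.016, 0.307]
ft_force: [1.3, 0.1, 0.7]
grip_width: 0.0302
grip_force: 0.0
```

Call:
servo_tool(rows=[0.3,0.035,0.005,-0.017,0,0.3,0.035,0.005,-0.017,0,0.3,0.035,0.005,-0.017,0,0.3,0.035,0.005,-0.017,0,0.3,0.035,0.005,-0.017,0])

```text
time: 27.88
position: [0.7112, 0.0434, 0.3411]
tool_rot: [0.046, 0.95, 0.016, 0.307]
ft_force: [-0.4, -0.7, -0.7]
grip_width: 0.0302
grip_force: 0.0
```

Call:
servo_tool(rows=[0.3,0.035,0.005,-0.017,0,0.3,0.035,0.005,-0.017,0,0.3,0.035,0.005,-0.017,0,0.3,0.035,0.005,-0.017,0,0.3,0.0,0,0,0.9])

```text
time: 28.3
position: [0.5499, 0.0791, 0.3096]
tool_rot: [0.053, 0.953, 0.019, 0.298]
ft_force: [-1.2, 0.5, -0.6]
grip_width: 0.0301
grip_force: 0.0
```

```bash
python3 st.py; python3 - <<'E'
from h import *
go(.46,.1035,.10)
E
```

```text
28.3 [-0.09   0.146  1.951  0.131  0.442 -1.65 ] [0.55  0.079 0.31 ]
[[-0.816  0.09   0.571]
 [ 0.113  0.994  0.005]
 [-0.567  0.068 -0.821]]
pos [0.5499 0.0791 0.3096] yaw 172.13 shift mm [194.9   1.9 120.9] turn  t 28.3
```

```bash
python3 - <<'E'
from h import *
go(.53,.0975,.10);go(.53,.0975,.017)
E
```

```text
pos [0.5499 0.0791 0.3096] yaw 172.13 shift mm [137.1   2.2 160.9] turn  t 28.3
pos [0.5499 0.0791 0.3096] yaw 172.13 shift mm [184.1  -3.4 229. ] turn  t 28.3
```

Call:
servo_tool(rows=[0.3,0.023,0.0004,0.0268,0,0.3,0.023,0.0004,0.0268,0,0.3,0.023,0.0004,0.0268,0,0.3,0.023,0.0004,0.0268,0,0.3,0.023,0.0004,0.0268,0])

```text
time: 28.72
position: [0.5553, 0.0938, 0.1995]
tool_rot: [0.051, 0.95, 0.028, 0.307]
ft_force: [1.5, 0.2, 0.2]
grip_width: 0.0305
grip_force: 0.0
```

Call:
servo_tool(rows=[0.3,0.022,0,0.0268,0,0.3,0,0,0,0,0.3,0,0,0,0])

```text
time: 28.97
position: [0.5582, 0.0964, 0.1943]
tool_rot: [0.05, 0.95, 0.029, 0.308]
ft_force: [0.9, -0.7, 1.0]
grip_width: 0.0306
grip_force: 0.0
```

```bash
python3 st.py; python3 - <<'E'
from h import *
go(.53,.0975,.017)
E
```

```text
28.9667 [-0.059  0.383  2.09   0.947  0.073 -2.451] [0.558 0.096 0.194]
[[-0.806  0.077  0.587]
 [ 0.113  0.993  0.025]
 [-0.581  0.086 -0.809]]
pos [0.5582 0.0964 0.1943] yaw 172.01 shift mm [125.9 -16.4 126.9] turn  t 28.9667
```

The pose now runs into joint 5's lower limit (q5 ≈ 0.07, q4 spinning). I fit the planar kinematics from the logged poses to see which tilt is feasible at the pushing place.

```bash
cat > kin.py <<'E'
import numpy as np
from scipy.optimize import least_squares,brentq
D=[([.929,.527,1.433,1.181],[.279,.559,.223]),([.9296,.4662,1.3578,1.3133],[.2789,.5592,.283]),([-.072,1.107,.222,1.75],[.9584,.0445,.2155]),([-.098,1.125,.219,1.603],[1.0038,.0208,.2049]),([-.142,1.032,.219,1.442],[1.053,-.017,.316]),([-.167,.964,.218,1.336],[1.0751,-.0385,.4059]),([-.09,.146,1.951,.442],[.5499,.0791,.3096])]
def fk(v,q):
    h,a,b,e,c,r0=v;s1=q[1];s2=q[1]+q[2];s3=s2+q[3]
    return r0+a*np.sin(s1)+b*np.sin(s2)+e*np.cos(s2)+c*np.sin(s3),h+a*np.cos(s1)+b*np.cos(s2)-e*np.sin(s2)+c*np.cos(s3)
def f(v):
    r=[]
    for q,p in D:
        R,z=fk(v,q);r+=[R-np.sqrt(p[0]**2+p[1]**2-.111**2),z-p[2]]
    return r
s=least_squares(f,[.2,.4,.4,0,.25,0]);V=s.x
if __name__=='__main__':
    np.set_printoptions(precision=4,suppress=True);print(V,np.abs(s.fun).max())
    for X in(.545,.605):
      for th in(0,10,15,20,22,24,26,28,30,35):
        t=np.pi-np.radians(th);rr=np.sqrt(X*X+.09**2-.111**2)
        for Z in(.018,):
            g=lambda q:[fk(V,[0,q[0],q[1],t-q[0]-q[1]])[0]-rr,fk(V,[0,q[0],q[1],t-q[0]-q[1]])[1]-Z]
            k=least_squares(g,[.8,1.7]);print(X,th,k.x,'q5',round(t-k.x.sum(),3),'err',np.abs(k.fun).max().round(5))
E
python3 kin.py
```

```text
[0.2828 0.5862 0.3916 0.1149 0.3125 0.0007] 0.0016129356583850507
0.545 0 [0.7467 1.7535] q5 0.641 err 0.0
0.545 10 [0.724  1.8901] q5 0.353 err 0.0
0.545 15 [0.7246 1.9568] q5 0.198 err 0.0
0.545 20 [0.7348 2.022 ] q5 0.036 err 0.0
0.545 22 [0.7419 2.0475] q5 -0.032 err 0.0
0.545 24 [0.7509 2.0726] q5 -0.101 err 0.0
0.545 26 [0.7618 2.0973] q5 -0.171 err 0.0
0.545 28 [0.7748 2.1215] q5 -0.243 err 0.0
0.545 30 [0.7898 2.1453] q5 -0.317 err 0.0
0.545 35 [0.8372 2.2019] q5 -0.508 err 0.0
0.605 0 [0.7913 1.5976] q5 0.753 err 0.0
0.605 10 [0.7593 1.739 ] q5 0.469 err 0.0
0.605 15 [0.7536 1.8072] q5 0.319 err 0.0
0.605 20 [0.756  1.8734] q5 0.163 err 0.0
0.605 22 [0.7595 1.8991] q5 0.099 err 0.0
0.605 24 [0.7645 1.9244] q5 0.034 err 0.0
0.605 26 [0.771  1.9492] q5 -0.032 err 0.0
0.605 28 [0.7793 1.9735] q5 -0.1 err 0.0
0.605 30 [0.7892 1.9972] q5 -0.168 err 0.0
0.605 35 [0.8216 2.0534] q5 -0.344 err 0.0
```

```bash
cat >> kin.py <<'E'
def q5(x,z,th):
    t=np.pi-np.radians(th);rr=np.sqrt(x*x+.09**2-.111**2)
    k=least_squares(lambda q:np.array(fk(V,[0,q[0],q[1],t-q[0]-q[1]]))-[rr,z],[.8,1.7]);return t-k.x.sum()
E
python3 - <<'E'
from kin import *
for x,z in [(.545,.05),(.5575,.03),(.5575,.045),(.5575,.05),(.575,.03),(.575,.02),(.59,.02),(.604,.012),(.606,.014),(.545,.10),(.545,.15),(.56,.194)]:
    print(x,z,'max tilt',round(brentq(lambda t:q5(x,z,t),5,45),1))
E
```

```text
0.545 0.05 max tilt 23.5
0.5575 0.03 max tilt 22.8
0.5575 0.045 max tilt 23.9
0.5575 0.05 max tilt 24.3
0.575 0.03 max tilt 23.9
0.575 0.02 max tilt 23.2
0.59 0.02 max tilt 24.2
0.604 0.012 max tilt 24.6
0.606 0.014 max tilt 24.8
0.545 0.1 max tilt 27.7
0.545 0.15 max tilt 32.2
0.56 0.194 max tilt 37.1
```

Up to about 24° is feasible at the pushing place with q5 ≥ 0; that just reaches the box's home end. I descend and let the tilt settle to what the arm can hold.

Call:
servo_tool(rows=[0.3,0.012,-0.002,0.014,0,0.3,0.012,-0.002,0.014,0,0.3,0.012,-0.002,0.014,0,0.3,0.012,-0.002,0.014,0,0.3,0.012,-0.002,0.014,0])

```text
time: 29.38
position: [0.566, 0.1024, 0.1476]
tool_rot: [0.052, 0.957, 0.023, 0.283]
ft_force: [0.2, -1.0, 0.2]
grip_width: 0.0304
grip_force: 0.0
```

```bash
python3 st.py;  python3 - <<'E'
from h import *
go(.543,.0965,.055)
E
```

```text
29.3833 [-0.033  0.488  2.071  1.364  0.034 -2.85 ] [0.566 0.102 0.148]
[[-0.834  0.086  0.545]
 [ 0.112  0.994  0.015]
 [-0.54   0.074 -0.838]]
pos [0.566  0.1024 0.1476] yaw 172.34 shift mm [ 68.5 -14.7  65. ] turn  t 29.3833
```

Call:
servo_tool(rows=[0.3,0.012,-0.003,0.011,0,0.3,0.012,-0.003,0.011,0,0.3,0.012,-0.003,0.011,0,0.3,0.012,-0.003,0.011,0,0.3,0.012,-0.003,0.011,0])

```text
time: 29.8
position: [0.5626, 0.1033, 0.1035]
tool_rot: [0.055, 0.966, 0.015, 0.251]
ft_force: [0.6, -0.3, -0.9]
grip_width: 0.0303
grip_force: 0.0
```

```bash
python3 st.py;  python3 - <<'E'
from h import *
go(.543,.0965,.055)
E
```

```text
29.8 [-0.02   0.575  2.056  1.378  0.012 -2.854] [0.563 0.103 0.104]
[[-0.868  0.098  0.487]
 [ 0.113  0.994  0.002]
 [-0.484  0.057 -0.873]]
pos [0.5626 0.1033 0.1035] yaw 172.58 shift mm [ 39.8 -11.4  32.8] turn  t 29.8
```

Call:
servo_tool(rows=[0.3,0,0,0,6,0.3,0,0,0,6,0.3,0.01,-0.002,0.01,0,0.3,0.01,-0.002,0.01,0,0.3,0.01,-0.002,0.01,0])

```text
time: 30.22
position: [0.562, 0.1099, 0.0806]
tool_rot: [0.157, 0.959, 0.038, 0.233]
ft_force: [0.1, -0.7, -0.8]
grip_width: 0.0305
grip_force: 0.0
```

```bash
python3 st.py;  python3 - <<'E'
from h import *
go(.543,.0965,.050)
E
```

```text
30.2167 [-3.000e-03  6.220e-01  2.042e+00  1.604e+00  1.000e-03 -2.854e+00] [0.562 0.11  0.081]
[[-0.842  0.283  0.46 ]
 [ 0.319  0.948  0.   ]
 [-0.436  0.147 -0.888]]
pos [0.562  0.1099 0.0806] yaw 159.28 shift mm [ 25.  -22.5  18.4] turn  t 30.2167
```

Call:
servo_tool(rows=[1,0,0,0,7,1,0,0,0,7,1,0,0,0,7,1,0,0,0,7,1,0,0,0,7])

```text
time: 30.63
position: [0.5619, 0.1099, 0.0806]
tool_rot: [0.439, 0.867, 0.107, 0.211]
ft_force: [0.3, -0.1, 0.2]
grip_width: 0.0057
grip_force: 0.0
```

```bash
python3 st.py
```

```text
30.6333 [-3.000e-03  6.220e-01  2.042e+00  1.602e+00  2.000e-03 -2.237e+00] [0.562 0.11  0.081]
[[-0.525  0.716  0.46 ]
 [ 0.806  0.591  0.   ]
 [-0.272  0.371 -0.888]]
```

Call:
servo_tool(rows=[1,0,0,0,7,1,0,0,0,7,1,0,0,0,7,1,0,0,0,7,1,0,0,0,7])

```text
time: 31.05
position: [0.562, 0.1099, 0.0807]
tool_rot: [0.68, 0.694, 0.166, 0.169]
ft_force: [0.7, 0.1, 0.3]
grip_width: 0.0003
grip_force: 0.0
```

Call:
servo_tool(rows=[1,0,0,0,7,1,0,0,0,7,1,0,0,0,7,1,0,0,0,7,1,0,0,0,7])

```text
time: 31.47
position: [0.562, 0.1099, 0.0807]
tool_rot: [0.857, 0.458, 0.209, 0.111]
ft_force: [0.8, 0.6, 0.2]
grip_width: 0.0004
grip_force: 0.0
```

Call:
servo_tool(rows=[1,0,0,0,7,1,0,0,0,7,1,0,0,0,7,0.3,0,0,0,7,0.3,0,0,0,7])

```text
time: 31.88
position: [0.5619, 0.1099, 0.0807]
tool_rot: [0.955, 0.179, 0.233, 0.043]
ft_force: [-0.3, 0.5, -0.4]
grip_width: 0.0074
grip_force: 0.0
```

Call:
servo_tool(rows=[0.3,0,0,0,7,0.3,0,0,0,7,0.3,0,0,0,7,0.3,0,0,0,7,0.3,0,0,0,0])

```text
time: 32.3
position: [0.562, 0.1099, 0.0808]
tool_rot: [0.97, -0.055, 0.236, -0.014]
ft_force: [-0.6, -0.2, 0.5]
grip_width: 0.0291
grip_force: 0.0
```

```bash
python3 st.py; python3 - <<'E'
from h import *
go(.553,.0955,.06);go(.543,.0965,.040)
E
```

```text
32.3 [-3.000e-03  6.210e-01  2.042e+00  1.602e+00  2.000e-03  8.000e-02] [0.562 0.11  0.081]
[[ 0.882 -0.101  0.46 ]
 [-0.114 -0.993  0.   ]
 [ 0.457 -0.053 -0.888]]
pos [0.562  0.1099 0.0808] yaw -7.36 shift mm [-15.8  16.3  14.3] turn  t 32.3
pos [0.562  0.1099 0.0808] yaw -7.36 shift mm [-33.9  17.4  27.5] turn  t 32.3
```

Call:
servo_tool(rows=[0.3,-0.0035,0.003,0.003,0,0.3,-0.0035,0.003,0.003,0,0.3,-0.0035,0.003,0.003,0,0.3,-0.0035,0.003,0.003,0,0.3,-0.0035,0.003,0.003,0])

```text
time: 32.72
position: [0.5589, 0.0978, 0.0686]
tool_rot: [0.972, -0.052, 0.227, -0.013]
ft_force: [0.3, -0.5, -0.4]
grip_width: 0.0305
grip_force: 0.0
```

```bash
python3 st.py; python3 - <<'E'
from h import *
go(.545,.0963,.045)
E
```

```text
32.7167 [-0.033  0.643  2.049  2.08   0.019 -0.431] [0.559 0.098 0.069]
[[ 0.891 -0.096  0.443]
 [-0.108 -0.994  0.002]
 [ 0.441 -0.05  -0.896]]
pos [0.5589 0.0978 0.0686] yaw -6.92 shift mm [-22.6   4.   15. ] turn  t 32.7167
```

Call:
servo_tool(rows=[0.3,-0.0045,0.001,0.003,0,0.3,-0.0045,0.001,0.003,0,0.3,-0.0045,0.001,0.003,0,0.3,-0.0045,0.001,0.003,0,0.3,-0.0045,0.001,0.003,0])

```text
time: 33.13
position: [0.5482, 0.0965, 0.0505]
tool_rot: [0.973, -0.053, 0.226, -0.015]
ft_force: [-0.1, 0.3, -0.6]
grip_width: 0.0305
grip_force: 0.0
```

```bash
python3 st.py; python3 - <<'E'
from h import *
go(.545,.0962,.014)
E
```

```text
33.1333 [-0.04   0.682  2.081  2.851  0.081 -1.207] [0.548 0.096 0.051]
[[ 0.892 -0.095  0.441]
 [-0.109 -0.994  0.006]
 [ 0.438 -0.053 -0.897]]
pos [0.5482 0.0965 0.0505] yaw -6.97 shift mm [-18.8   2.5  31.4] turn  t 33.1333
```

The wrist has flipped cleanly (q4 ≈ 2.85, q6 well inside its range) with 26° of tilt kept. I lower the tips behind the box.

Call:
servo_tool(rows=[0.3,-0.004,0.0005,0.0065,0,0.3,-0.004,0.0005,0.0065,0,0.3,-0.004,0.0005,0.0065,0,0.3,-0.004,0.0005,0.0065,0,0.3,-0.002,0.0005,0.003,0])

```text
time: 33.55
position: [0.5442, 0.0963, 0.0157]
tool_rot: [0.973, -0.053, 0.225, -0.015]
ft_force: [-1.0, -0.4, -0.1]
grip_width: 0.0304
grip_force: 0.0
```

Call:
servo_tool(rows=[0.3,0,0,0,0,0.3,0,0,0,0])

```text
time: 33.72
position: [0.5446, 0.0963, 0.0166]
tool_rot: [0.973, -0.054, 0.226, -0.016]
ft_force: [0.3, -0.3, 0.6]
grip_width: 0.0304
grip_force: 0.0
```

```bash
cat > pu.py <<'E'
from bx import *
M=R.from_quat(o['tool_rot']).as_matrix();print('q',np.round(o['q'],3),'tilt',np.degrees(np.arccos(-M[2,2])).round(1),'y heading',np.degrees(np.arctan2(-M[0,1],M[1,1]) if M[1,1]>0 else np.arctan2(M[0,1],-M[1,1])).round(2))
fr=o['position']+M[:,0]*.0095;print('tip front corner mat',loc(fr).round(4),fr[2].round(4))
# unit steps: 1 mm along mat +x, and 1 mm up, in tool axes
print('mat+x',(M.T@[c,s,0]).round(3),'up',(M.T@[0,0,1]).round(3))
E
python3 pu.py
```

```text
TCP mat [[-0.128   0.0001]] 0.016599994338950062 yaw -7.169026680929955 grip 0.030358848002356015 ft [ 0.3389 -0.335   0.5587] 33.7167
T [([[-0.35, 0.05]], 0.61)]
S [([[-0.042, -0.001]], 0.92), ([[-0.349, 0.045]], 0.7)]
W [[449.0, 164.0, -80.9, -85.8], [520.0, 169.0, -81.8, -131.7]]
W [[341.0, 165.0, -82.2, -32.3], [198.0, 165.0, -80.5, 31.7], [194.0, 211.0, -101.7, 32.6], [222.0, 227.0, -108.9, 19.8], [327.0, 226.0, -109.1, -25.0], [342.0, 209.0, -101.9, -31.8]]
q [-0.041  0.764  2.097  3.005  0.177 -1.36 ] tilt 26.2 y heading -5.64
tip front corner mat [[-0.1194 -0.0002]] 0.0208
mat+x [ 0.899 -0.006  0.438] up [ 0.437 -0.055 -0.898]
```

Lateral error is 0.4 mm and the box's near end is at -102. I push along the mat axis, checking the force as I go.

Call:
servo_tool(rows=[0.3,0.0059,0.0002,0.0062,-0.4,0.3,0.0063,0,0.0031,0,0.3,0.0063,0,0.0031,0,0.3,0.0045,0,0.0022,0,0.3,0.0045,0,0.0022,0])

```text
time: 34.43
position: [0.5766, 0.0931, 0.0136]
tool_rot: [0.973, -0.051, 0.225, -0.015]
ft_force: [-2.5, 0.3, 0.8]
grip_width: 0.0305
grip_force: 1.3
```

Call:
servo_tool(rows=[0.3,0.0036,0,0.00175,0,0.3,0.0036,0,0.00175,0,0.3,0,0,0,0])

```text
time: 34.68
position: [0.5859, 0.0923, 0.0141]
tool_rot: [0.972, -0.051, 0.227, -0.015]
ft_force: [-1.0, 0.4, -0.2]
grip_width: 0.0305
grip_force: 0.3
```

```bash
python3 pu.py
```

```text
TCP mat [[-0.0864 -0.0001]] 0.01408983326488351 yaw -6.80167307376022 grip 0.0304969118189625 ft [-0.9582  0.3754 -0.2125] 34.6833
T [([[-0.351, 0.051]], 0.9)]
S [([[-0.351, 0.047]], 0.73), ([[-0.016, -0.0]], 0.72), ([[-0.004, -0.152]], 0.72)]
W [[112.0, 0.0, 82.4, 104.0], [77.0, 118.0, -8.2, 104.6], [60.0, 255.0, -82.1, 104.8], [323.0, 263.0, -83.1, -22.8], [559.0, 249.0, -82.8, -154.1], [559.0, 0.0, 115.6, -241.0]]
q [-0.046  0.775  1.998  2.857  0.093 -1.222] tilt 26.3 y heading -5.33
tip front corner mat [[-0.0779 -0.0004]] 0.0183
mat+x [ 0.898 -0.001  0.441] up [ 0.44  -0.052 -0.897]
```

Call:
servo_tool(rows=[0.3,0.0027,0,0.0013,0,0.3,0.0027,0,0.0013,0,0.3,0.0027,0,0.0013,0,0.3,0.0027,0,0.0013,0])

```text
time: 35.32
position: [0.5944, 0.0914, 0.0135]
tool_rot: [0.973, -0.051, 0.224, -0.015]
ft_force: [-4.5, 0.9, 3.9]
grip_width: 0.0303
grip_force: 2.3
```

Call:
servo_tool(rows=[0.3,0.0018,0,0.0009,0,0.3,0.0018,0,0.0009,0])

```text
time: 35.48
position: [0.5988, 0.091, 0.0136]
tool_rot: [0.973, -0.051, 0.224, -0.015]
ft_force: [-3.4, 0.8, 2.5]
grip_width: 0.0303
grip_force: 2.1
```

```bash
python3 pu.py
```

```text
TCP mat [[-0.0735 -0.0003]] 0.013562143432058974 yaw -6.767394247907255 grip 0.030349515134549948 ft [-3.4104  0.7509  2.4662] 35.4833
T [([[-0.354, 0.053]], 0.67)]
S [([[-0.003, -0.151]], 0.81), ([[-0.35, 0.043]], 0.6), ([[-0.004, -0.002]], 0.51)]
q [-0.047  0.777  1.963  2.68   0.058 -1.046] tilt 26.0 y heading -5.34
tip front corner mat [[-0.0649 -0.0005]] 0.0177
mat+x [ 0.9   -0.001  0.436] up [ 0.435 -0.051 -0.899]
```

Call:
servo_tool(rows=[0.3,0.0018,0,0.0009,0])

```text
time: 35.87
position: [0.6012, 0.0908, 0.0135]
tool_rot: [0.973, -0.051, 0.225, -0.015]
ft_force: [-3.6, 0.7, 2.9]
grip_width: 0.0304
grip_force: 2.1
```

Call:
servo_tool(rows=[0.3,0.0014,0,0.0007,0])

```text
time: 35.95
position: [0.6024, 0.0906, 0.0134]
tool_rot: [0.973, -0.051, 0.225, -0.015]
ft_force: [-8.6, 1.1, 6.7]
grip_width: 0.0305
grip_force: 4.4
```

Call:
servo_tool(rows=[0.3,0.0014,0,0.0007,0])

```text
time: 36.03
position: [0.6026, 0.0906, 0.0133]
tool_rot: [0.973, -0.051, 0.224, -0.014]
ft_force: [-11.7, 2.5, 9.8]
grip_width: 0.0305
grip_force: 6.0
```

```bash
python3 pu.py
```

```text
TCP mat [[-0.0697 -0.0003]] 0.013274288541023489 yaw -6.7468403923231985 grip 0.03049930374789079 ft [-11.7223   2.4818   9.7753] 36.0333
T [([[-0.353, 0.048]], 0.77)]
S [([[-0.003, -0.152]], 0.72), ([[-0.355, 0.044]], 0.71), ([[-0.0, -0.002]], 0.63)]
q [-0.047  0.779  1.953  2.581  0.049 -0.947] tilt 25.9 y heading -5.34
tip front corner mat [[-0.0611 -0.0005]] 0.0174
mat+x [ 0.901 -0.001  0.434] up [ 0.434 -0.051 -0.9  ]
```

The force rises with the same signature as pushing the box. The tip is at -61 and the side-view network puts the box at 0.000, so it has met the rail. One small nudge, then I withdraw straight back and look.

Call:
servo_tool(rows=[0.3,0.0009,0,0.0004,0,0.3,0,0,0,0])

```text
time: 36.5
position: [0.6025, 0.0906, 0.0132]
tool_rot: [0.973, -0.051, 0.223, -0.014]
ft_force: [-10.9, 1.6, 8.6]
grip_width: 0.0301
grip_force: 5.4
```

Call:
servo_tool(rows=[0.3,-0.002,0,-0.001,0,0.3,-0.007,0,-0.0035,0,0.3,-0.013,0,-0.0063,0,0.3,-0.018,0,-0.0087,0,0.3,-0.018,0,-0.0087,0])

```text
time: 36.92
position: [0.5441, 0.0961, 0.0145]
tool_rot: [0.972, -0.052, 0.228, -0.015]
ft_force: [-0.0, -0.4, -0.2]
grip_width: 0.0306
grip_force: 0.0
```

Call:
servo_tool(rows=[0.3,0.005,0,-0.025,0,0.3,0.005,0,-0.03,0,0.3,0,0,-0.04,0,0.3,0,0,-0.04,0,0.3,0,0,0,0])

```text
time: 37.33
position: [0.518, 0.0988, 0.0868]
tool_rot: [0.972, -0.049, 0.228, -0.021]
ft_force: [-0.3, 0.1, 0.2]
grip_width: 0.0303
grip_force: 0.0
```

```bash
cat > fin.py <<'E'
from pu import *
W=lambda P:np.c_[np.array(P)[:,:2]@RM.T+H,np.array(P)[:,2]]
# mask fits of both boxes seen through the shelf (side), relative comparison
for p,n in((S,'S'),(T,'T')):
    F.proj=proj
    for nm,l in(('box',[0,0]),('box2',[0,-.15])):
        w=W([[*l,.03]])[0];m=near(p,'box',w)
        if m is not None:
            x,f=fit([(p,m)],BOX,[w[0],w[1],-.092],.001);print(n,nm,'mat',loc([x[0],x[1]]).round(4),'yaw',np.degrees(x[2]).round(2),f.round(3),m.sum())
    m=near(p,'lid',[.444,.35,.02])
    if m is not None: x,f=fit([(p,m)],LID,[.444,.35,.04],.008);print(n,'lid',x,f)
for d in robot.outline_of(w_:=wcam(),'box'):
    pass
a=cv2.resize(S['pixels'][150:270,170:400],None,fx=3,fy=3,interpolation=cv2.INTER_CUBIC);t=cv2.resize(T['pixels'][100:250,150:370],None,fx=2.4,fy=2.4,interpolation=cv2.INTER_CUBIC)
b=np.zeros((360+228,690,3),np.uint8);b[:360]=a[:, :690];g=cv2.resize(T['pixels'][110:200,220:370],None,fx=2.53,fy=2.53,interpolation=cv2.INTER_CUBIC);b[360:360+g.shape[0],:g.shape[1]]=g
h=cv2.resize(w_['pixels'],(304,228));b[360:588,386:690]=h
cv2.imwrite('pics/fin.png',b[:,:,::-1])
E
python3 fin.py
```

```text
TCP mat [[-0.1547  0.0001]] 0.08684336890320643 yaw -6.703910605787313 grip 0.03030516435624906 ft [-0.3355  0.0967  0.1937] 37.3333
T [([[-0.352, 0.051]], 0.64)]
S [([[-0.002, -0.004]], 0.97), ([[-0.353, 0.044]], 0.78), ([[-0.003, -0.153]], 0.7)]
W [[413.0, 160.0, -81.5, -95.0], [475.0, 163.0, -81.6, -147.0]]
W [[302.0, 157.0, -80.5, -17.0], [316.0, 158.0, -81.2, -26.4]]
q [-0.047  0.584  2.144  2.444  0.06  -0.811] tilt 26.5 y heading -4.93
tip front corner mat [[-0.1462 -0.0001]] 0.091
mat+x [0.897 0.006 0.442] up [ 0.441 -0.063 -0.895]
S box mat [[-0.0289  0.0202]] yaw 45.14 0.606 425.0
S box2 mat [[-0.0239 -0.1296]] yaw 39.05 0.606 469.0
S lid [0.4471 0.3559 0.1133] 0.1546115109167262
T box mat [[0.0321 0.0213]] yaw -56.5 0.822 6439.0
```

View pics/fin.png

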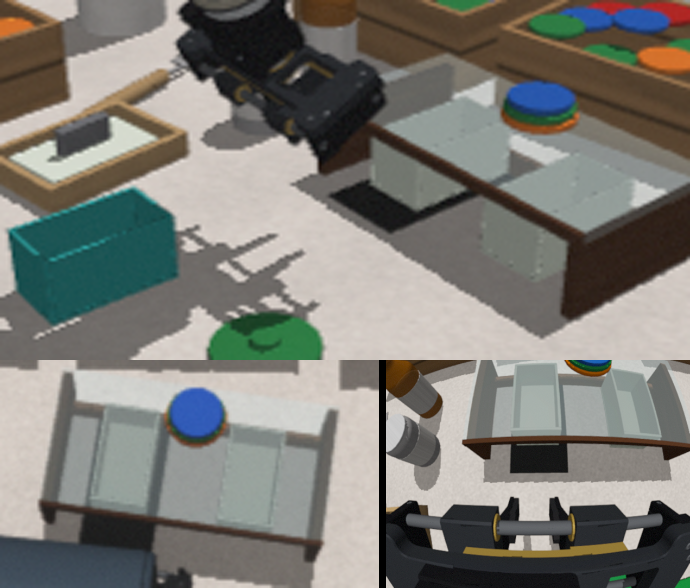

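The picture shows the box square in the bay beside box2, their ends level, on the mat under the shelf. The lid lies flat in the crate with its grip up (85,140), the robot touches nothing, and the other goods look where they were.

```bash
python3 -c "
from rig import robot
print(robot.hand_in())"
```

```text
the job is handed in; nothing more can be done
None
```

I set the lid flat, grip up, in the crate, then slid the open box squarely under the shelf until it met the rail, and handed the job in at about 37 s; joint 6 briefly read -2.854 against its -2.85 limit.

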